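# Change over the test tiles in a T-tile rail

### The job

Swing the gate of the tile rail open, slide the tall test tile that was left in the rail out through the open end and stand it upright in the middle of the kiln shelf. Then slide all the short T-shaped test tiles into the rail from the open end, upright, with their feet under the lips, and swing the gate fully shut behind them. Leave the bowl, the cup and the wooden rib where they are.

Things in the scene. Friction and masses are not known exactly. Their poses are not given: they have to be found in the camera images.
- rail: fixed tile rail. Origin: on the table under the middle of its open end (mouth). A straight channel runs along its y axis from the mouth (y = 0) to a closed stop at y = +245 mm; a bare apron, 8 mm thick, runs from the mouth to y = -100 mm. Base 114 mm wide (x). A tile goes in only with its y axis along the rail's y. Four short tiles foot to foot take 200 mm
- rail_mouth (a point): middle of the channel floor at the mouth, 8 mm above the table. The channel is 68 mm wide (x = -34 to +34 mm of the rail); lips overhang both sides, underside 26 mm and top 31 mm above the table, with a slot 28 mm wide between them for the blades. A tile's foot has 8 mm of play in height and 4 mm either side
- gate (a joint): gate angle (rad): 0 = fully shut across the mouth; grows as its free end swings out over the apron (rail -y) and on to the rail's +x side; stop at 1.9. A steel bar 12 mm square in front of the lips, underside 32 mm and top 44 mm above the table, reaching 95 mm from its upright hinge; it bars the blades. Stiff (about 1 N at the knob), stays where left
- gate_hinge (a point): on the gate's upright hinge axis, 38 mm above the table, at x = +46, y = -8 mm of the rail
- gate_knob (a point): the grip point on the gate's upright black round knob, 18 mm in diameter, 85 mm from the hinge axis near the bar's free end, at 68 mm above the table; the knob's top is at 85 mm, its grip part goes down to 52 mm
- kiln_shelf: a fixed pale refractory kiln shelf, 160 (x) x 180 (y) x 18 mm, flat on the table. Origin: centre of its underside
- tall_tile: the tall inverted-T test tile left in the rail, its upper part glazed white: foot 60 (x) x 50 (y) x 10 mm, blade 12 mm thick (x) and 40 mm long (y) on its middle, 95 mm high overall, about 0.2 kg. Origin: centre of the underside of the foot; z up; in the rail its y axis lies along the rail's y (a half turn makes no difference)
- tile_1: short inverted-T test tile of bare terracotta: flat foot 60 (x) x 50 (y) x 10 mm, upright blade 12 mm thick (x) and 40 mm long (y) on its middle, 75 mm high overall, 0.15 kg. Origin: centre of the underside of the foot; z up; a half turn about z makes no difference. Two to four are present, standing on the table nearer the robot than the rail and to the right; an absent one reads None
- tile_2: short inverted-T test tile of bare terracotta: flat foot 60 (x) x 50 (y) x 10 mm, upright blade 12 mm thick (x) and 40 mm long (y) on its middle, 75 mm high overall, 0.15 kg. Origin: centre of the underside of the foot; z up; a half turn about z makes no difference. Two to four are present, standing on the table nearer the robot than the rail and to the right; an absent one reads None
- tile_3: short inverted-T test tile of bare terracotta: flat foot 60 (x) x 50 (y) x 10 mm, upright blade 12 mm thick (x) and 40 mm long (y) on its middle, 75 mm high overall, 0.15 kg. Origin: centre of the underside of the foot; z up; a half turn about z makes no difference. Two to four are present, standing on the table nearer the robot than the rail and to the right; an absent one reads None
- tile_4: short inverted-T test tile of bare terracotta: flat foot 60 (x) x 50 (y) x 10 mm, upright blade 12 mm thick (x) and 40 mm long (y) on its middle, 75 mm high overall, 0.15 kg. Origin: centre of the underside of the foot; z up; a half turn about z makes no difference. Two to four are present, standing on the table nearer the robot than the rail and to the right; an absent one reads None
- bowl_small: bystander: a small pale thrown bowl, 100 x 104 x 47 mm, standing beyond the rail's mouth; origin under its centre
- cup_white: bystander: a white cup, 78 x 75 x 67 mm, at the near left; origin under its centre
- rib_wood: bystander: a flat wooden rib, 64 x 100 x 8 mm, lying at the near right; origin under its middle
Things that resemble listed ones, but are neither listed nor needed, are in the scene too. Leave any yellow look-alike of the tall_tile alone.

How it is judged:
By the outcome, as a careful person would: the job done as asked, in the order asked, and still so for the second after the job is handed in, with the robot touching nothing.
Of tile_1, tile_2, tile_3, tile_4 only 2 to 4 are there at a start; the rules pass over those that are not, and their reading is None.
At some moment in a run one of tile_1, tile_2, tile_3, tile_4 may be knocked a few centimetres aside while the robot is not near it.
Once in a run the grip may slacken for a moment while it holds something.
It also fails if it takes over 210 s, if anything falls off the work surface, if the arm or the gripper's body presses on something with over 40 N, if the wrist force passes 120 N, or if a joint passes its speed limit or range.

### The arm

A 6-joint arm with a two-finger parallel gripper is mounted at the origin on a cart in front of the work surface, level with it; the furniture and walls round the work are solid. World frame = base frame: x ahead of the robot, y to its left, z up, the work surface at z = 0. Lengths are in m, angles in rad, forces in N, time in s.
With the tool pointing down it reaches from about 0.425 to 0.925 m from the base axis. Payload 12.5 kg.
Tool frame: the origin (TCP) lies midway between the tips of the shut fingers; the grasp point (between the pads) lies 19 mm behind it; z points along the fingers, y is the line along which they close (so a half turn about z gives the same grasp; the last joint's range is limited). The gripper opens to 85 mm and grips with 20 to 120 N. Pads are 22 mm wide; open, the fingers measure 114 mm over their backs; the gripper's body (76 mm by 85 mm) begins 54 mm behind the grasp point. The pads swing forward as they close: fully open they stand 13 mm farther back than shut.
Start: joints at [1.198, 0.491, 1.559, -0, 1.092, -0.106], TCP at [0.165, 0.603, 0.231] pointing down, gripper open.
Joint ranges: [-3.1, 3.1], [-0.84, 2.19], [0.05, 2.79], [-1.13, 4.28], [0.06, 2.93], [-2.69, 2.69]. Speed limits (rad/s): [2.22, 2.22, 2.79, 3.14, 3.14, 3.14].

### API

Orientations are given as a 3x3 rotation matrix whose columns are the frame's x, y, z axes.
In Python, from cell import observe, capture, get_calibration, hand_in, look_for, silhouettes, mark_of gives the robot as it stands.
- The arm moves only by the tool apply_moves, never from a script. Its argument "plan" is a list of rows, each a list of 4 numbers: the shift along the tool's x, y, z in m, then the turn about the tool's z in rad. A call has 1 to 12 rows; each row shifts and turns the commanded pose from where the row before left it, along the tool's axes as they then stand; what a row does not reach is not made up. A row lasts 1/12 s, in which the tool goes at most 41.7 mm and 7.16 degrees, less where a joint would pass 70% of its speed; a pose out of reach is approached as far as the arm can. A call is refused whole if a number of a shift passes 0.0417 or a number of a turn 0.125, either way. A call with a gripper value outside its range is refused whole. "fingers" is the closure, from 0 (fully open) to 1 (shut), set as the call begins (left out, the last holds). The fingers move at their own pace and stop on an object; "newtons" is the grip in N (left out, the last holds). Time passes only in rows, so rows that do not move let the fingers close. It gives the time, the measured TCP pose, the force, the opening and the grip force at its end, in the units of the state.
- observe(): the state, without advancing time (a new reading comes with each control period).
- capture(name): name is "scene" or "top" or "wrist"; returns the picture (384x512x3 uint8, red, green, blue); there is no depth.
- get_calibration(name): a dict with "vfov" (degrees; the focal length in pixels is half the picture's height over the tangent of half this angle, whatever the lens; pixels are square), "cx", "cy" (the principal point, pixels), "k1" (the pictures are not rectified: a ray, as slopes to the right and down, at radius r is drawn at 1 + k1 r^2 times it, then the intrinsics apply), "extrinsics" (4x4, takes a point from camera to world coordinates); the wrist camera has in their place "T_tool_cam" (4x4, takes a point from camera to tool coordinates, whose origin is the TCP and whose axes are the flange's). Camera axes: x right, y down, z forward; pixel columns grow to the right and rows downward; lengths in m; the calibration is good to about 2 mm. A picture is of the moment at which its call begins: read the wrist's pose just before it. get_calibration takes no time and is no camera call.
- hand_in(): hands the job in; it is judged then, once.
Trained networks look in the newest picture that a camera, given by its name, has taken for a name from the list of things; names that differ only in an ending like _2 or _b are one class to them, and where a whole thing is asked for, a point or a joint stands for the part that bears it (a point fixed in the world has none). Each returns a list of dicts, best first, with "conf" (0 to 1); they miss things now and then, are a little off and sometimes report something else, mostly with a low value. They report only what shows in the picture. A call takes as long as a camera call. They do not tell look-alikes from the thing itself.
- look_for(camera, target): "rect" ([left, top, right, bottom] in pixels, round what is visible of it).
- silhouettes(camera, target): "region" (384x512 bool, what is visible of it) and "rect" ([left, top, right, bottom] in pixels, round what is visible of it).
- mark_of(camera, target): "point" ([column, row] in pixels: a listed point, or the origin of a listed thing).
The state is a dict: "clock": time; "qpos": joint angles; "joint_velocities": joint speeds; "tau": joint torques, N m; "ee_pos": TCP position; "tool_rot": TCP orientation; "force": force on the tool from outside, world axes, zero at the start; "ft_torque": the same for the moment, N m; "finger_gap": finger opening in m; "grip_force": force on a finger pad.
Only numpy, scipy, OpenCV 4.12 (cv2) and the standard library are available. Lean on these libraries where they do the work, as an engineer would, in place of code of your own. Each camera call takes 0.05 s, during which the arm holds its last target. There are 200 camera calls.

## Working session

There is one attempt and no reset: what is moved stays moved. The work goes in short steps, Python scripts to look and compute and a tool call to move; the robot and the scene stay as the last step left them, time stands still between calls to the robot, and variables do not carry over. Pictures are saved under pics/ and viewed, at most 14 in all, crops included, and the job is handed in when it is done.

Besides the shell and the picture viewer there is one more tool, called after "Call:" in YAML: its name, and indented under it one key for each argument. apply_moves: Moves the arm, as the interface text tells. Its arguments: {"type":"object","properties":{"plan":{"type":"array","items":{"type":"array","items":{"type":"number"}}},"fingers":{"type":"number"},"newtons":{"type":"number"}},"required":["plan"]}

```bash
mkdir -p pics; ls; cat > h.py <<'E'
import numpy as np, cv2
from cell import *
def cam(n, st=None):
    c=get_calibration(n)
    f=192/np.tan(np.radians(c['vfov'])/2)
    if 'extrinsics' in c: T=np.array(c['extrinsics'])
    else:
        st=st or observe()
        W=np.eye(4); W[:3,:3]=np.array(st['tool_rot']); W[:3,3]=st['ee_pos']
        T=W@np.array(c['T_tool_cam'])
    return dict(f=f,cx=c['cx'],cy=c['cy'],k1=c['k1'],T=T)
def ray(C,uv):
    d=np.array([(uv[0]-C['cx'])/C['f'],(uv[1]-C['cy'])/C['f']]); s=d.copy()
    for _ in range(20): s=d/(1+C['k1']*(s@s))
    return C['T'][:3,3], C['T'][:3,:3]@np.array([s[0],s[1],1])
def at_z(C,uv,z):
    o,r=ray(C,uv); return o+r*(z-o[2])/r[2]
def proj(C,P):
    p=C['T'][:3,:3].T@(np.array(P)-C['T'][:3,3]); s=p[:2]/p[2]; s=s*(1+C['k1']*(s@s))
    return s*C['f']+[C['cx'],C['cy']]
def save(n,name):
    im=capture(n); cv2.imwrite('pics/'+name,im[...,::-1]); return im
E
python3 - <<'E'
from h import *
np.set_printoptions(precision=3,suppress=True)
st=observe(); print(st['clock'],st['ee_pos'],np.array(st['tool_rot']).tolist())
a=save('scene','s0.png'); b=save('top','t0.png')
cv2.imwrite('pics/t0b.png',cv2.resize(b[...,::-1],(800,600)))
for n in ['scene','top']:
    C=cam(n); print(n,C)
    for t in ['rail_mouth','gate_hinge','gate_knob','kiln_shelf','tall_tile','tile_1','rail','bowl_small','cup_white','rib_wood']:
        print(n,t,[(np.round(r['point'],1).tolist(),round(r['conf'],2)) for r in mark_of(n,t)])
E
```

```text
pics
0.0 [0.165 0.603 0.231] [[-0.964617611666308, 0.26365259864395163, -0.0004129061380009148], [0.26365289639219075, 0.9646170249838719, -0.0010702033790896336], [0.00011613438846148775, -0.0011412009267567334, -0.999999342086408]]
scene {'f': np.float64(478.9199220313692), 'cx': 264.2163329289564, 'cy': 186.02799729442086, 'k1': -0.07185599846077416, 'T': array([[ 0.84 , -0.327,  0.432, -0.246],
       [-0.542, -0.516,  0.663, -1.136],
       [ 0.006, -0.791, -0.611,  1.189],
       [ 0.   ,  0.   ,  0.   ,  1.   ]])}
scene rail_mouth [([281.0, 200.8], 0.68), ([280.2, 204.4], 0.36), ([276.6, 194.4], 0.2)]
scene gate_hinge [([293.7, 194.3], 0.63)]
scene gate_knob [([278.8, 193.7], 0.52), ([231.0, 208.6], 0.38)]
scene kiln_shelf []
scene tall_tile [([229.1, 149.0], 0.66), ([258.6, 176.3], 0.54), ([275.4, 193.1], 0.39)]
scene tile_1 [([270.4, 249.9], 0.83), ([254.0, 227.2], 0.72), ([229.3, 207.4], 0.65)]
scene rail [([283.5, 204.9], 0.96)]
scene bowl_small [([348.2, 219.5], 0.64)]
scene cup_white [([219.8, 195.9], 0.74)]
scene rib_wood [([279.7, 289.7], 0.62)]
top {'f': np.float64(400.7650145609729), 'cx': 254.77016377754023, 'cy': 193.70208101440548, 'k1': 0.04317502893313385, 'T': array([[ 0.014, -0.981,  0.191,  0.308],
       [-1.   , -0.016, -0.011,  0.09 ],
       [ 0.014, -0.191, -0.981,  1.237],
       [ 0.   ,  0.   ,  0.   ,  1.   ]])}
top rail_mouth [([270.8, 178.4], 0.76)]
top gate_hinge []
top gate_knob [([278.7, 189.5], 0.69)]
top kiln_shelf [([360.3, 189.0], 0.56)]
top tall_tile [([128.2, 170.9], 0.78), ([212.7, 173.6], 0.53)]
top tile_1 [([291.6, 231.2], 0.9), ([244.3, 235.2], 0.76), ([279.1, 186.0], 0.43)]
top rail [([267.3, 176.9], 0.92)]
top bowl_small [([332.5, 135.9], 0.73)]
top cup_white [([205.4, 242.0], 0.82), ([213.9, 173.4], 0.59)]
top rib_wood [([384.0, 261.8], 0.86)]
```

View pics/t0b.png

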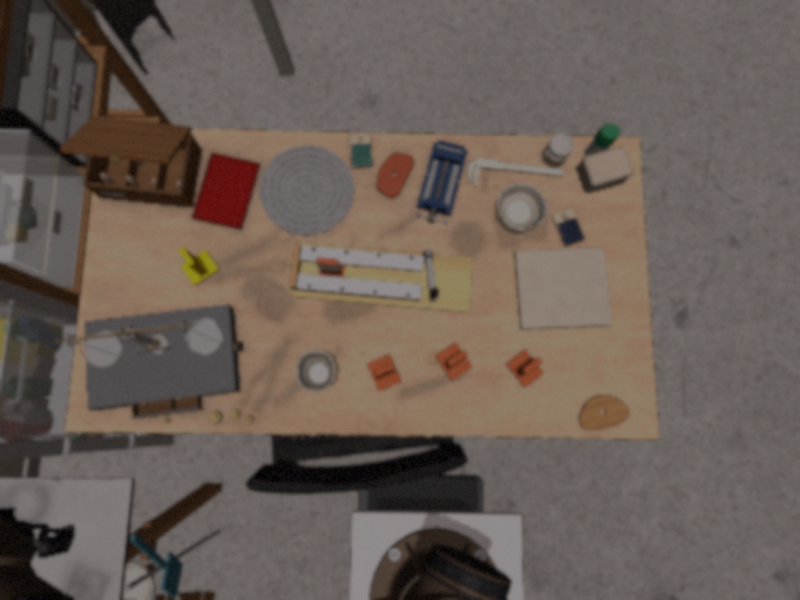

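View pics/s0.png

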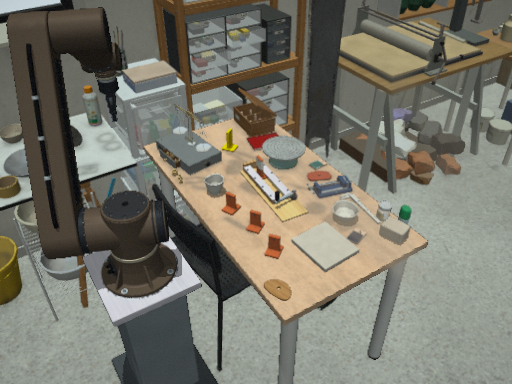

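The top view (800x600 scale) shows the rail with its mouth at about (424,275) and its stop to the left at 295. The gate is shut with its black knob at (433,293). The tall_tile is in the rail at (330,267). There are three terracotta tiles at (384,372), (453,361) and (525,368), and the kiln shelf is at (562,288). The tall-tile candidates are the one in the channel at (330,267) and a yellow one at (200,268). The first fits, because it is in the rail and not yellow; I'll confirm it close up with the wrist camera.

```bash
python3 - <<'E'
from h import *
np.set_printoptions(precision=3,suppress=True)
C=cam('top'); S=cam('scene')
for n,z,u,s in [('mouth',.008,(270.8,178.4),(281,200.8)),('knob',.068,(278.7,189.5),(278.8,193.7)),('tall',.012,(212.7,173.6),(258.6,176.3)),('t1',0,(291.6,231.2),(254,227.2)),('t2',0,(244.3,235.2),(229.3,207.4)),('t3',0,(336,236),(270.4,249.9)),('shelf',0.0,(360.3,189),None),('bowl',0,(332.5,135.9),(348.2,219.5)),('cup',0,(205.4,242),(219.8,195.9)),('rib',0,(384,261.8),(279.7,289.7))]:
    print(n,at_z(C,u,z),at_z(S,s,z) if s else '')
for n,u,z in [('stop',(295,275),.03),('apron end',(470,283),.008)]: print(n,at_z(C,(u[0]*.64,u[1]*.64),z))
print('shelf corners',[at_z(C,(u[0]*.64,u[1]*.64),.018)[:2] for u in [(514,251),(605,248),(610,325),(520,328)]])
w=cam('wrist'); print(w, get_calibration('wrist')['T_tool_cam'])
E
```

```text
mouth [0.597 0.026 0.008] [0.593 0.032 0.008]
knob [0.55  0.006 0.068] [0.567 0.012 0.068]
tall [0.609 0.209 0.012] [0.602 0.209 0.012]
t1 [ 0.433 -0.039  0.   ] [ 0.43  -0.033  0.   ]
t2 [0.418 0.106 0.   ] [0.409 0.113 0.   ]
t3 [ 0.42  -0.176  0.   ] [ 0.416 -0.162  0.   ]
shelf [ 0.57  -0.257  0.   ] 
bowl [ 0.744 -0.173  0.   ] [ 0.749 -0.186  0.   ]
cup [0.396 0.225 0.   ] [0.412 0.195 0.   ]
rib [ 0.345 -0.32   0.   ] [ 0.344 -0.326  0.   ]
stop [0.596 0.281 0.03 ]
apron end [ 0.59  -0.068  0.008]
shelf corners [array([ 0.656, -0.156]), array([ 0.665, -0.34 ]), array([ 0.508, -0.342]), array([ 0.499, -0.165])]
{'f': np.float64(293.0391730489559), 'cx': 252.62423451136007, 'cy': 192.67348341705946, 'k1': -0.03734180642855549, 'T': array([[ 0.263,  0.916,  0.302,  0.087],
       [ 0.965, -0.25 , -0.083,  0.625],
       [-0.   ,  0.314, -0.95 ,  0.374],
       [ 0.   ,  0.   ,  0.   ,  1.   ]])} [[ 0.    -0.95  -0.314  0.081]
 [ 1.     0.    -0.     0.   ]
 [ 0.001 -0.314  0.95  -0.142]
 [ 0.     0.     0.     1.   ]]
```

```bash
cat >> h.py <<'E'
def plan(wps, step=.038, turn=.12):
    """rows from the present pose through waypoints (x,y,z,yaw of tool x); prints calls of <=12 rows"""
    st=observe(); p=np.array(st['ee_pos']); R=np.array(st['tool_rot']); yaw=np.arctan2(R[1,0],R[0,0])
    rows=[]
    for w in wps:
        q=np.array(w[:3],float); dy=(w[3]-yaw+np.pi)%(2*np.pi)-np.pi
        n=max(1,int(np.ceil(max(np.linalg.norm(q-p)/step,abs(dy)/turn))))
        for i in range(n):
            ax=np.array([[np.cos(yaw),np.sin(yaw),0],[np.sin(yaw),-np.cos(yaw),0],[0,0,-1]])
            goal_p=p+(q-p)/(n-i)
            r=np.round(ax@(goal_p-p),4); t=round(-dy/n,4)
            rows.append([*(float(v) for v in r),t]); p=p+ax.T@r; yaw-=t
    for i in range(0,len(rows),12): print(str(rows[i:i+12]).replace(' ',''))
    print('end',np.round(p,4),round(yaw,4),'rows',len(rows))
E
python3 - <<'E'
from h import *
plan([(.165,.603,.36,2.875),(.30,.40,.37,2.2),(.54,.06,.29,np.pi/2)],step=.04)
E
```

```text
[[-0.0001,0.0,-0.0322,np.float64(-0.0001)],[-0.0,0.0001,-0.0322,np.float64(-0.0001)],[-0.0001,0.0,-0.0321,np.float64(-0.0001)],[-0.0,0.0001,-0.0322,np.float64(-0.0001)],[-0.0262,-0.0229,-0.0014,np.float64(0.0965)],[-0.0283,-0.0203,-0.0014,np.float64(0.0965)],[-0.0302,-0.0174,-0.0014,np.float64(0.0965)],[-0.0317,-0.0145,-0.0014,np.float64(0.0965)],[-0.0329,-0.0113,-0.0015,np.float64(0.0965)],[-0.0339,-0.0081,-0.0014,np.float64(0.0965)],[-0.0345,-0.0048,-0.0015,np.float64(0.0965)],[-0.0378,-0.0005,0.0073,np.float64(0.0572)]]
[[-0.0378,0.0016,0.0073,np.float64(0.0572)],[-0.0377,0.0038,0.0073,np.float64(0.0572)],[-0.0374,0.0059,0.0073,np.float64(0.0572)],[-0.037,0.0081,0.0073,np.float64(0.0572)],[-0.0364,0.0101,0.0073,np.float64(0.0572)],[-0.0358,0.0122,0.0072,np.float64(0.0572)],[-0.035,0.0143,0.0073,np.float64(0.0572)],[-0.0342,0.0162,0.0072,np.float64(0.0572)],[-0.0332,0.0182,0.0073,np.float64(0.0572)],[-0.0321,0.02,0.0072,np.float64(0.0572)]]
end [0.54 0.06 0.29] 1.5705 rows 22
```

Call:
apply_moves:
  plan:
    - [0,0,-0.032,0]
    - [0,0,-0.032,0]
    - [0,0,-0.032,0]
    - [0,0,-0.032,0]
    - [-0.0262,-0.0229,-0.0014,0.0965]
    - [-0.0283,-0.0203,-0.0014,0.0965]
    - [-0.0302,-0.0174,-0.0014,0.0965]
    - [-0.0317,-0.0145,-0.0014,0.0965]
    - [-0.0329,-0.0113,-0.0015,0.0965]
    - [-0.0339,-0.0081,-0.0014,0.0965]
    - [-0.0345,-0.0048,-0.0015,0.0965]
    - [-0.0378,-0.0005,0.0073,0.0572]

```text
clock: 2.1
ee_pos: [0.3222, 0.3679, 0.3634]
tool_rot: [[-0.537, 0.844, 0.002], [0.844, 0.537, 0.002], [0.001, 0.003, -1.0]]
force: [0.6, 0.4, -0.0]
finger_gap: 0.0852
grip_force: 0.0
```

Call:
apply_moves:
  plan:
    - [-0.0378,0.0016,0.0073,0.0572]
    - [-0.0377,0.0038,0.0073,0.0572]
    - [-0.0374,0.0059,0.0073,0.0572]
    - [-0.037,0.0081,0.0073,0.0572]
    - [-0.0364,0.0101,0.0073,0.0572]
    - [-0.0358,0.0122,0.0072,0.0572]
    - [-0.035,0.0143,0.0073,0.0572]
    - [-0.0342,0.0162,0.0072,0.0572]
    - [-0.0332,0.0182,0.0073,0.0572]
    - [-0.0321,0.02,0.0072,0.0572]
    - [0,0,0,0]
    - [0,0,0,0]

```text
clock: 3.1
ee_pos: [0.5401, 0.0582, 0.2885]
tool_rot: [[0.004, 1.0, -0.001], [1.0, -0.004, 0.0], [0.0, -0.001, -1.0]]
force: [-0.6, 0.5, 0.2]
finger_gap: 0.0852
grip_force: 0.0
```

```bash
sed -i 's/t=round(-dy\/n,4)/t=round(float(-dy\/n),4)/' h.py; python3 - <<'E'
from h import *
np.set_printoptions(precision=4,suppress=True)
st=observe(); print(st['clock'],st['ee_pos'],np.array(st['tool_rot'])[:,0])
im=save('wrist','w1.png'); cv2.imwrite('pics/w1b.png',cv2.resize(im[...,::-1],(800,600),interpolation=cv2.INTER_CUBIC))
C=cam('wrist')
for t,z in [('rail_mouth',.008),('gate_hinge',.038),('gate_knob',.068),('kiln_shelf',0),('tall_tile',.008),('tile_1',0),('bowl_small',0)]:
    print(t,[(np.round(r['point'],1).tolist(),round(r['conf'],2),at_z(C,r['point'],z)[:2]) for r in mark_of('wrist',t)])
E
```

```text
3.1 [0.5401 0.0582 0.2885] [0.0035 1.     0.0001]
rail_mouth [([290.1, 173.6], 0.74, array([0.5952, 0.0302]))]
gate_hinge [([328.9, 185.4], 0.63, array([0.6465, 0.0209]))]
gate_knob [([264.7, 200.9], 0.64, array([0.5552, 0.0087]))]
kiln_shelf [([277.5, 322.5], 0.6, array([ 0.5845, -0.253 ]))]
tall_tile [([303.8, 33.6], 0.88, array([0.6063, 0.2187]))]
tile_1 [([186.7, 285.4], 0.75, array([ 0.4241, -0.1724])), ([161.1, 123.1], 0.7, array([0.4071, 0.1038])), ([184.8, 210.9], 0.64, array([ 0.4316, -0.0327]))]
bowl_small [([375.8, 278.8], 0.84, array([ 0.7528, -0.16  ]))]
```

View pics/w1b.png

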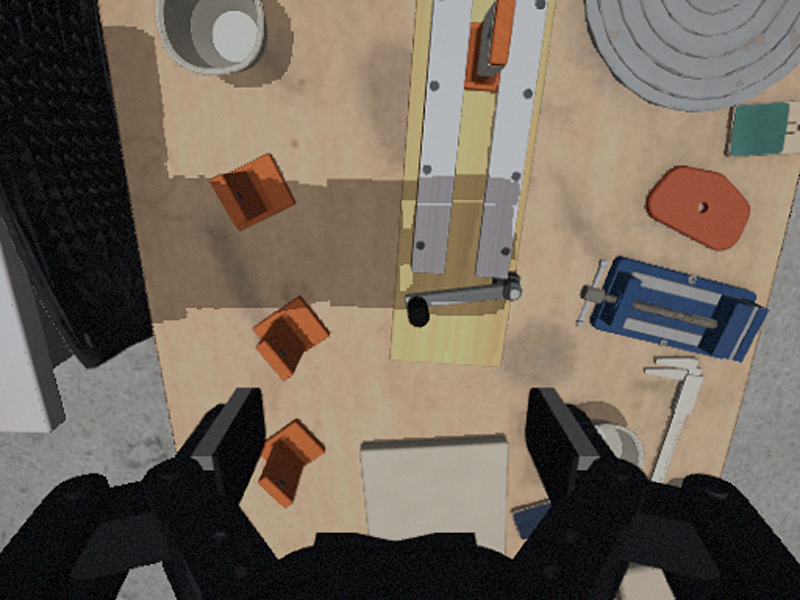

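The wrist view (800x600 scale) shows the gate shut with its knob at (418,312) and its hinge at (510,290). The white-topped tall_tile stands in the channel at (487,55), terracotta below and white on its face. The mouth lip ends are at y~273. Three short tiles stand at (253,195), (290,335) and (292,460).

```bash
python3 - <<'E'
from h import *
np.set_printoptions(precision=4,suppress=True)
C=cam('wrist')
for n,u,z in [('apL',(390,358),.008),('apR',(500,366),.008),('lipL0',(413,272),.031),('lipLi0',(443,273),.031),('lipRi0',(477,275),.031),('lipR0',(508,279),.031),('lipLi1',(470,0),.031),('lipRi1',(496,170),.031),('knobtop',(417,301),.085),('knobtop',(418,312),.07),('shL',(362,447),.018),('shR',(506,437),.018)]:
    print(n,at_z(C,(u[0]*.64,u[1]*.64),z)[:2])
im=cv2.imread('pics/w1.png')
crop=cv2.resize(im[0:240,230:370],None,fx=2.5,fy=2.5,interpolation=cv2.INTER_CUBIC); 
c2=cv2.resize(im[90:320,120:220],None,fx=2.6,fy=2.6,interpolation=cv2.INTER_CUBIC)
h=max(crop.shape[0],c2.shape[0]); P=lambda a:np.pad(a,((0,h-a.shape[0]),(0,0),(0,0)))
cv2.imwrite('pics/w1c.png',np.hstack([P(crop),P(c2)]))
E
```

```text
apL [ 0.5348 -0.0599]
apR [ 0.6477 -0.069 ]
lipL0 [0.556  0.0364]
lipLi0 [0.5832 0.0355]
lipRi0 [0.6141 0.0337]
lipR0 [0.6426 0.03  ]
lipLi1 [0.5972 0.2526]
lipRi1 [0.6252 0.1257]
knobtop [0.5573 0.0267]
knobtop [0.5591 0.012 ]
shL [ 0.5047 -0.1599]
shR [ 0.658  -0.1476]
```

View pics/w1c.png

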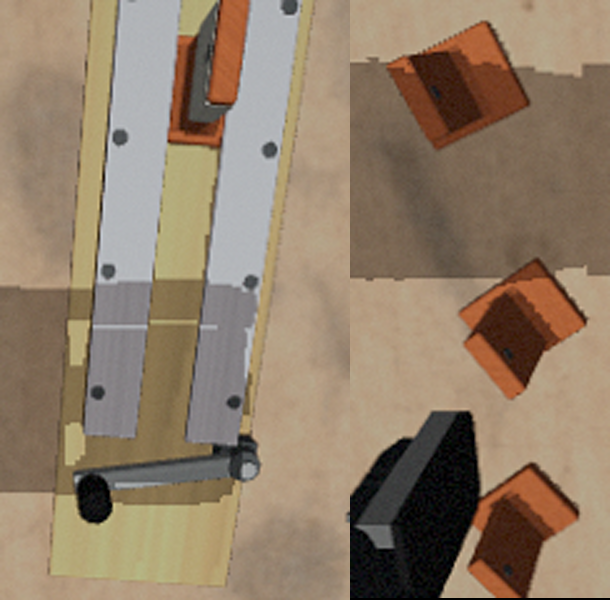

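```bash
python3 - <<'E'
from h import *
plan([(.558,.013,.12,1.498),(.558,.013,.053,1.498)],step=.041)
E
```

```text
[[-0.0095,0.0037,0.0339,0.0147],[-0.0094,0.0039,0.0339,0.0147],[-0.0094,0.004,0.034,0.0147],[-0.0093,0.0041,0.0339,0.0147],[-0.0093,0.0043,0.034,0.0147],[0.0,0.0,0.0335,-0.0001],[0.0,0.0,0.0335,-0.0001]]
end [0.558 0.013 0.053] 1.4981 rows 7
```

Call:
apply_moves:
  plan:
    - [-0.0095,0.0037,0.0339,0.0147]
    - [-0.0094,0.0039,0.0339,0.0147]
    - [-0.0094,0.004,0.034,0.0147]
    - [-0.0093,0.0041,0.0339,0.0147]
    - [-0.0093,0.0043,0.034,0.0147]
    - [0,0,0,0]

```text
clock: 4.0
ee_pos: [0.5562, 0.0116, 0.1145]
tool_rot: [[0.075, 0.997, -0.008], [0.997, -0.075, 0.001], [0.0, -0.008, -1.0]]
force: [0.5, -0.5, -0.8]
finger_gap: 0.0854
grip_force: 0.0
```

```bash
python3 - <<'E'
from h import *
np.set_printoptions(precision=4,suppress=True)
im=save('wrist','w2.png'); C=cam('wrist')
for t,z in [('rail_mouth',.008),('gate_hinge',.038),('gate_knob',.068)]:
    print(t,[(np.round(r['point'],1).tolist(),round(r['conf'],2),at_z(C,r['point'],z)[:2]) for r in mark_of('wrist',t)])
m=silhouettes('wrist','gate_knob'); print([(r['rect'],r['conf']) for r in m])
print(proj(C,(.558,.013,.085)),proj(C,(.558,.013,.052)))
cv2.imwrite('pics/w2b.png',im[...,::-1])
E
```

```text
rail_mouth [([298.9, 164.5], 0.63, array([0.5988, 0.0329]))]
gate_hinge [([363.1, 186.3], 0.96, array([0.6452, 0.0187])), ([256.7, 220.1], 0.65, array([ 0.5588, -0.0042]))]
gate_knob [([256.0, 218.1], 0.92, array([0.5591, 0.0105]))]
[([241.9, 173.2, 378.0, 240.0], 0.7)]
[254.2074 224.9836] [254.2156 206.8025]
```

View pics/w2b.png

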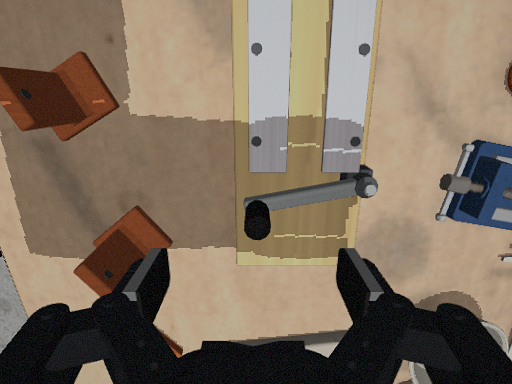

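The picture shows the gate ajar by about 10°, with the knob top centred at (258,226), where my estimate predicted (254,225). I'll descend and grip it.

Call:
apply_moves:
  plan:
    - [0,0.001,0.03,0]
    - [0,0.0005,0.03,0]
    - [0,0,0,0]

```text
clock: 4.5
ee_pos: [0.5584, 0.0127, 0.0576]
tool_rot: [[0.073, 0.997, -0.003], [0.997, -0.073, 0.0], [0.0, -0.003, -1.0]]
force: [-0.7, -0.9, -0.5]
finger_gap: 0.0854
grip_force: 0.0
```

Call:
apply_moves:
  plan:
    - [0,0,0,0]
    - [0,0,0,0]
    - [0,0,0,0]
    - [0,0,0,0]
    - [0,0,0,0]
    - [0,0,0,0]
    - [0,0,0,0]
    - [0,0,0,0]
  fingers: 1
  newtons: 30

```text
clock: 5.17
ee_pos: [0.5588, 0.0121, 0.0606]
tool_rot: [[0.074, 0.997, -0.001], [0.997, -0.074, 0.0], [-0.0, -0.001, -1.0]]
force: [-7.2, -0.9, 11.9]
finger_gap: 0.0171
grip_force: 30.8
```

```bash
cat >> h.py <<'E'
def arc(hx,hy,th0,th1,z,yaw,rail=-.073,r=.085,step=.035):
    ex=np.array([np.cos(rail),np.sin(rail)]); ey=np.array([-ex[1],ex[0]])
    n=int(np.ceil(abs(th1-th0)*r/step))
    return [(*(np.array([hx,hy])-r*(np.cos(t)*ex+np.sin(t)*ey)),z,yaw) for t in np.linspace(th0,th1,n+1)[1:]]
E
python3 - <<'E'
from h import *
st=observe(); x,y,z=st['ee_pos']; H=np.array([.6445,.021])
d=np.array([x,y])-H; r=np.hypot(*d); ang=np.arctan2(-d[1],-d[0])+.073
print(x,y,z,st['finger_gap'],st['grip_force'],r,ang)
plan(arc(*H,ang,1.88,z,1.498,r=r,step=.02))
E
```

```text
0.5588198157221584 0.012147149257317857 0.06055616150841868 0.017112997927504637 30.757609425658927 0.08613632766816269 0.17595900936349912
[[-0.0176,0.0051,0.0,-0.0012],[-0.0161,0.0087,0.0,-0.0],[-0.0139,0.0119,0.0,-0.0],[-0.0111,0.0146,0.0,-0.0],[-0.0077,0.0166,0.0,-0.0],[-0.0041,0.0179,0.0,-0.0],[-0.0002,0.0183,0.0,-0.0],[0.0037,0.0179,0.0,-0.0]]
end [ 0.6646 -0.0628  0.0606] 1.498 rows 8
```

Call:
apply_moves:
  plan:
    - [0,0,-0.006,0]
    - [-0.0176,0.0051,0,0]
    - [-0.0161,0.0087,0,0]
    - [-0.0139,0.0119,0,0]
    - [-0.0111,0.0146,0,0]
    - [0,0,0,0]

```text
clock: 5.67
ee_pos: [0.5937, -0.0526, 0.0644]
tool_rot: [[0.074, 0.997, -0.008], [0.997, -0.074, -0.001], [-0.002, -0.007, -1.0]]
force: [-14.5, -17.6, -1.1]
finger_gap: 0.0169
grip_force: 33.1
```

```bash
python3 - <<'E'
from h import *
st=observe(); x,y,z=st['ee_pos']; H=np.array([.6437,.0161])
d=np.array([x,y])-H; r=np.hypot(*d); ang=np.arctan2(-d[1],-d[0])+.073
print(r,ang)
plan(arc(*H,ang,1.87,z,1.498,r=r,step=.02))
E
```

```text
0.08497903952988019 1.0145176777771965
[[-0.0079,0.0163,0.0,-0.0012],[-0.0042,0.0177,0.0,-0.0],[-0.0004,0.0181,0.0,-0.0],[0.0035,0.0178,0.0,-0.0]]
end [ 0.6627 -0.0667  0.0644] 1.498 rows 4
```

Call:
apply_moves:
  plan:
    - [-0.011,0.0155,0,0]
    - [-0.0042,0.0177,0,0]
    - [-0.0004,0.0181,0,0]
    - [0.0035,0.0178,0,0]
    - [0,0,0,0]

```text
clock: 6.08
ee_pos: [0.664, -0.0677, 0.065]
tool_rot: [[0.074, 0.997, -0.003], [0.997, -0.074, -0.001], [-0.001, -0.003, -1.0]]
force: [1.8, -6.2, -3.6]
finger_gap: 0.0169
grip_force: 31.6
```

Call:
apply_moves:
  plan:
    - [0,0,0,0]
    - [0,0,0,0]
    - [0,0,0,0]
    - [0,0,0,0]
    - [0,0,-0.035,0]
    - [0.01,0,-0.04,0]
    - [0.036,-0.012,-0.015,0]
    - [0.036,-0.012,-0.01,0]
    - [0.036,-0.012,0,0]
    - [0.036,-0.012,0,0]
    - [0.036,-0.012,0,0]
    - [0,0,0,0]
  fingers: 0.3

```text
clock: 7.08
ee_pos: [0.6158, 0.133, 0.1662]
tool_rot: [[0.07, 0.998, 0.0], [0.998, -0.07, 0.001], [0.001, 0.0, -1.0]]
force: [0.2, -0.2, 0.6]
finger_gap: 0.0598
grip_force: 0.0
```

```bash
python3 - <<'E'
from h import *
np.set_printoptions(precision=4,suppress=True)
im=save('wrist','w3.png'); C=cam('wrist')
print(observe()['ee_pos'])
for t,z in [('rail_mouth',.008),('gate_hinge',.038),('gate_knob',.068),('tall_tile',.008)]:
    print(t,[(np.round(r['point'],1).tolist(),round(r['conf'],2),at_z(C,r['point'],z)[:2]) for r in mark_of('wrist',t)])
print([(r['rect'],r['conf']) for r in silhouettes('wrist','tall_tile')])
cv2.imwrite('pics/w3b.png',cv2.resize(im[...,::-1],(800,600)))
E
```

```text
[0.6167 0.1306 0.1661]
rail_mouth [([242.7, 260.2], 0.69, array([0.5981, 0.0299]))]
gate_hinge [([287.9, 283.9], 0.72, array([0.6472, 0.0151])), ([359.5, 368.1], 0.23, array([ 0.7326, -0.116 ]))]
gate_knob []
tall_tile [([239.9, 98.1], 0.58, array([0.6099, 0.2104]))]
[([225.3, 64.3, 257.5, 129.3], 0.74)]
```

View pics/w3b.png

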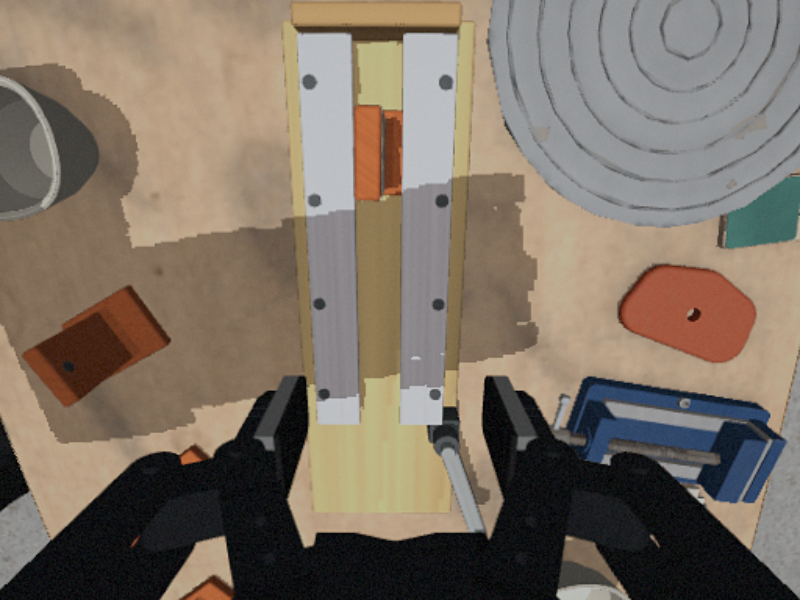

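The tile in the channel has its blade top at (355–381, 105–200). The blade length of about 95 px puts its top at about z=0.10, so it is the tall one, with the white face seen on its left side earlier. The gate is open with its bar at (470,490).

```bash
python3 - <<'E'
from h import *
np.set_printoptions(precision=4,suppress=True)
C=cam('wrist')
for n,u,z in [('bladeTL',(355,105),.103),('bladeTR',(381,105),.103),('bladeBL',(355,200),.103),('bladeBR',(380,201),.103),('lipL0',(317,424),.031),('lipLi0',(359,424),.031),('lipRi0',(400,424),.031),('lipR0',(443,425),.031),('lipLi1',(353,36),.031),('lipRi1',(403,33),.031),('apL',(313,512),.008),('apR',(450,511),.008),('footTop',(401,112),.018),('footBot',(402,195),.018)]:
    print(n,at_z(C,(u[0]*.64,u[1]*.64),z)[:2])
E
```

```text
bladeTL [0.6091 0.2261]
bladeTR [0.6199 0.2253]
bladeBL [0.6052 0.1873]
bladeBR [0.6161 0.1861]
lipL0 [0.556 0.029]
lipLi0 [0.5855 0.0268]
lipRi0 [0.6142 0.0247]
lipR0 [0.6442 0.0216]
lipLi1 [0.6062 0.2678]
lipRi1 [0.6332 0.2671]
apL [ 0.5359 -0.0694]
apR [ 0.6484 -0.0767]
footTop [0.6295 0.2282]
footBot [0.6267 0.18  ]
```

```bash
python3 - <<'E'
from h import *
plan([(.6126,.206,.13,1.493),(.6126,.206,.048,1.493)],step=.041)
E
```

```text
[[0.0264,-0.0038,0.0119,0.0007],[0.0264,-0.0039,0.0119,0.0007],[0.0264,-0.0039,0.0118,0.0007],[-0.0,0.0,0.0273,0.0],[-0.0,0.0,0.0274,0.0],[-0.0,0.0,0.0273,0.0]]
end [0.6126 0.206  0.048 ] 1.4931 rows 6
```

Call:
apply_moves:
  plan:
    - [0.0264,-0.0038,0.0119,0]
    - [0.0264,-0.0039,0.0119,0]
    - [0.0264,-0.0039,0.0118,0]
    - [0,0,0,0]
    - [0,0,0.0273,0]
    - [0,0,0.0274,0]
    - [0,0,0.0273,0]
    - [0,0,0,0]

```text
clock: 8.05
ee_pos: [0.6103, 0.2053, 0.0435]
tool_rot: [[0.076, 0.997, -0.007], [0.997, -0.076, -0.002], [-0.002, -0.007, -1.0]]
force: [-1.4, -0.5, -1.2]
finger_gap: 0.0596
grip_force: 0.0
```

Call:
apply_moves:
  plan:
    - [0,0,0,0]
    - [0,0,0,0]
    - [0,0,0,0]
    - [0,0,0,0]
    - [0,0,0,0]
    - [0,0,0,0]
  fingers: 1
  newtons: 60

```text
clock: 8.55
ee_pos: [0.6128, 0.2071, 0.0498]
tool_rot: [[0.074, 0.997, 0.003], [0.997, -0.074, 0.0], [0.001, 0.002, -1.0]]
force: [-0.9, -2.2, 8.2]
finger_gap: 0.0115
grip_force: 59.5
```

Call:
apply_moves:
  plan:
    - [0,0,-0.004,0]
    - [-0.01,0,0,0]
    - [-0.02,0,0,0]
    - [-0.02,0,0,0]
    - [-0.02,0,0,0]
    - [-0.02,0,0,0]
    - [0,0,0,0]

```text
clock: 9.13
ee_pos: [0.605, 0.114, 0.0521]
tool_rot: [[0.076, 0.997, -0.001], [0.997, -0.076, -0.0], [-0.0, -0.001, -1.0]]
force: [0.3, 0.2, -1.2]
finger_gap: 0.011
grip_force: 58.4
```

Call:
apply_moves:
  plan:
    - [-0.02,0,0,0]
    - [-0.02,0,0,0]
    - [-0.02,0,0,0]
    - [-0.02,0,0,0]
    - [-0.02,0,0,0]
    - [-0.02,0,0,0]
    - [-0.016,0,0,0]
    - [0,0,0,0]
    - [0,0,0,0]

```text
clock: 9.88
ee_pos: [0.5952, -0.0188, 0.0521]
tool_rot: [[0.076, 0.997, 0.0], [0.997, -0.076, 0.0], [0.0, 0.0, -1.0]]
force: [-0.4, 0.3, -2.5]
finger_gap: 0.0111
grip_force: 58.4
```

```bash
python3 - <<'E'
from h import *
np.set_printoptions(precision=4,suppress=True)
im=save('wrist','w4.png'); C=cam('wrist'); st=observe()
print(st['ee_pos'],st['force'],st['finger_gap'])
for t,z in [('rail_mouth',.008),('kiln_shelf',0),('tall_tile',.01)]:
    print(t,[(np.round(r['point'],1).tolist(),round(r['conf'],2),at_z(C,r['point'],z)[:2]) for r in mark_of('wrist',t)])
t0=capture('top'); print([(r['rect'],r['conf']) for r in silhouettes('top','kiln_shelf')],[(r['point'],r['conf']) for r in mark_of('top','kiln_shelf')])
C=cam('top')
for r in silhouettes('top','kiln_shelf')[:1]:
    b=cv2.minAreaRect(np.argwhere(r['region'])[:,::-1].astype(np.float32)); P=[at_z(C,q,.018)[:2] for q in cv2.boxPoints(b)]; print(np.array(P),np.mean(P,0))
E
```

```text
[ 0.5953 -0.0181  0.0521] [ 0.4452  0.2691 -1.7937] 0.01112714154083474
rail_mouth [([253.3, 213.8], 0.72, array([ 0.596 , -0.0141])), ([250.1, 146.3], 0.62, array([0.5974, 0.0323]))]
kiln_shelf []
tall_tile [([253.4, 213.4], 0.61, array([ 0.5962, -0.013 ]))]
[([329.2, 158.6, 391.5, 207.1], 0.79)] [([357.5, 184.7], 0.88)]
[[ 0.6576 -0.1555]
 [ 0.6651 -0.3485]
 [ 0.5079 -0.3441]
 [ 0.5005 -0.1555]] [ 0.5828 -0.2509]
```

Call:
apply_moves:
  plan:
    - [0,0,-0.04,0]
    - [0,0,-0.04,0]
    - [0,0,-0.04,0]
    - [-0.02,0,-0.03,0]
    - [-0.03,0,-0.01,0]
    - [-0.03,0,0,0]
    - [-0.03,0,0,0]
    - [-0.02,0,0,0]
    - [0,0,0,0]
    - [0,0,0,0]

```text
clock: 11.12
ee_pos: [0.5854, -0.1484, 0.2118]
tool_rot: [[0.076, 0.997, -0.0], [0.997, -0.076, 0.0], [0.0, -0.0, -1.0]]
force: [0.7, 0.9, -1.4]
finger_gap: 0.0113
grip_force: 61.7
```

```bash
python3 - <<'E'
from h import *
np.set_printoptions(precision=4,suppress=True)
im=save('wrist','w5.png'); C=cam('wrist'); st=observe()
print(st['ee_pos'],st['force'],st['finger_gap'])
for t,z in [('kiln_shelf',0),('rail_mouth',.008),('bowl_small',0),('tile_1',0)]:
    print(t,[(np.round(r['point'],1).tolist(),round(r['conf'],2),at_z(C,r['point'],z)[:2]) for r in mark_of('wrist',t)])
cv2.imwrite('pics/w5b.png',cv2.resize(im[...,::-1],(800,600)))
E
```

```text
[ 0.5855 -0.1476  0.2118] [ 0.0598 -0.2282 -1.6833] 0.01120460262745746
kiln_shelf []
rail_mouth [([329.8, 84.5], 0.47, array([ 0.6784, -0.0605]))]
bowl_small [([384.0, 170.5], 0.68, array([ 0.7489, -0.1667]))]
tile_1 [([130.3, 194.1], 0.96, array([ 0.426 , -0.1739])), ([113.6, 74.5], 0.83, array([ 0.4355, -0.0306]))]
```

View pics/w5b.png

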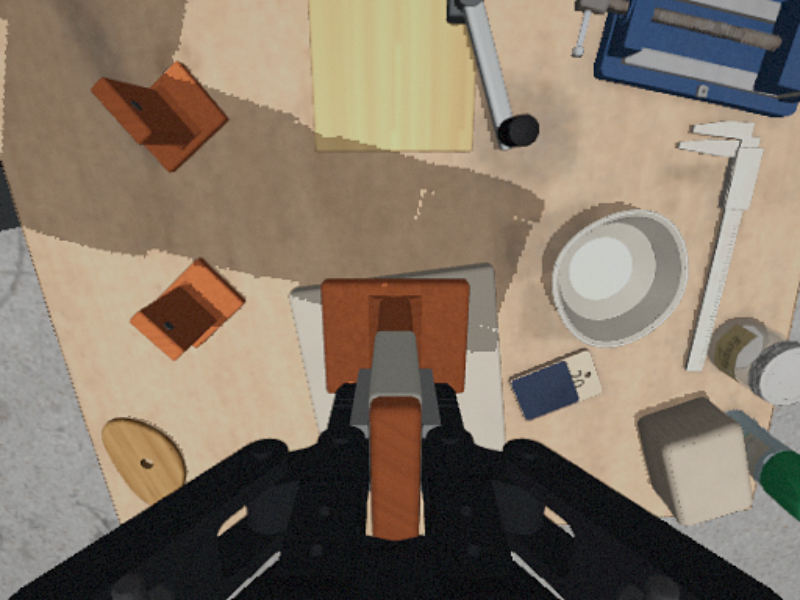

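The tile hangs upright in the grip, foot at (322–468, 280–392), with its white glazed band visible. The shelf's edge that faces the rail runs from (290,292) to (493,265).

```bash
python3 - <<'E'
from h import *
np.set_printoptions(precision=4,suppress=True)
C=cam('wrist')
P={n:at_z(C,(u[0]*.64,u[1]*.64),z)[:2] for n,u,z in [('L',(290,291),.018),('R',(493,264),.018),('R2',(504,445),.018),('L2',(319,430),.018),('apL',(315,152),.008),('apR',(472,150),.008),('gate knob top',(519,130),.085)]}
print(P)
d=(P['R']-P['L']);print(np.linalg.norm(d),np.degrees(np.arctan2(d[1],d[0])))
d/=np.linalg.norm(d); print('centre',(P['L']+P['R'])/2+.09*np.array([d[1],-d[0]]))
E
```

```text
{'L': array([ 0.5038, -0.163 ]), 'R': array([ 0.6597, -0.153 ]), 'R2': array([ 0.6687, -0.3153]), 'L2': array([ 0.5104, -0.2883]), 'apL': array([ 0.5341, -0.063 ]), 'apR': array([ 0.6473, -0.0698]), 'gate knob top': array([ 0.6613, -0.0601])}
0.1562517602691203 3.67785550663085
centre [ 0.5875 -0.2478]
```

Call:
apply_moves:
  plan:
    - [-0.034,0.003,0,0]
    - [-0.034,0.003,0,0]
    - [-0.033,0.003,0,0]
    - [0,0,0.01,-0.07]
    - [0,0,0.03,-0.07]
    - [0,0,0.035,0]
    - [0,0,0.035,0]
    - [0,0,0.027,0]
    - [0,0,0.006,0]
    - [0,0,0,0]
    - [0,0,0,0]

```text
clock: 12.28
ee_pos: [0.5879, -0.2491, 0.0701]
tool_rot: [[-0.066, 0.998, 0.001], [0.998, 0.066, -0.0], [-0.001, 0.001, -1.0]]
force: [-0.8, -0.1, -1.4]
finger_gap: 0.0114
grip_force: 61.7
```

Call:
apply_moves:
  plan:
    - [0,0,0.004,0]
    - [0,0,0.004,0]
    - [0,0,0.002,0]
    - [0,0,0,0]

```text
clock: 12.62
ee_pos: [0.5875, -0.2494, 0.0598]
tool_rot: [[-0.066, 0.998, 0.001], [0.998, 0.066, -0.001], [-0.001, 0.001, -1.0]]
force: [-0.0, 0.0, 0.8]
finger_gap: 0.011
grip_force: 62.2
```

Call:
apply_moves:
  plan:
    - [0,0,0.0015,0]
    - [0,0,0,0]
    - [0,0,0,0]

```text
clock: 12.87
ee_pos: [0.5876, -0.2495, 0.0598]
tool_rot: [[-0.066, 0.998, 0.002], [0.998, 0.066, -0.001], [-0.001, 0.002, -1.0]]
force: [-4.7, 1.6, 17.0]
finger_gap: 0.0113
grip_force: 64.5
```

Contact. I'll release, rise and go to look at the short tiles.

Call:
apply_moves:
  plan:
    - [0,0,-0.001,0]
    - [0,0,0,0]
    - [0,0,0,0]
    - [0,0,0,0]
    - [0,0,0,0]
    - [0,0,-0.03,0]
    - [0,0,-0.04,0]
    - [0,0,-0.04,0]
    - [0.02,-0.02,-0.03,0.04]
    - [0.036,-0.018,0,0.05]
    - [0.036,-0.018,0,0.05]
    - [0,0,0,0]
  fingers: 0.4

```text
clock: 13.87
ee_pos: [0.5267, -0.154, 0.1991]
tool_rot: [[0.075, 0.997, -0.002], [0.997, -0.075, 0.001], [0.001, -0.002, -1.0]]
force: [0.8, -0.1, 0.8]
finger_gap: 0.0511
grip_force: 0.0
```

```bash
python3 - <<'E'
from h import *
np.set_printoptions(precision=4,suppress=True)
im=save('wrist','w6.png'); C=cam('wrist'); st=observe()
print(st['ee_pos'],st['force'],st['finger_gap'])
for t,z in [('tall_tile',0.018),('tile_1',0)]:
    print(t,[(np.round(r['point'],1).tolist(),round(r['conf'],2),at_z(C,r['point'],z)[:2]) for r in mark_of('wrist',t)])
cv2.imwrite('pics/w6b.png',cv2.resize(im[...,::-1],(800,600)))
E
```

```text
[ 0.5286 -0.1562  0.1992] [-0.3175 -0.6907 -0.2474] 0.05110722470670029
tall_tile [([307.3, 235.7], 0.85, array([ 0.5895, -0.2423]))]
tile_1 [([172.1, 187.1], 0.77, array([ 0.4285, -0.1738]))]
```

View pics/w6b.png

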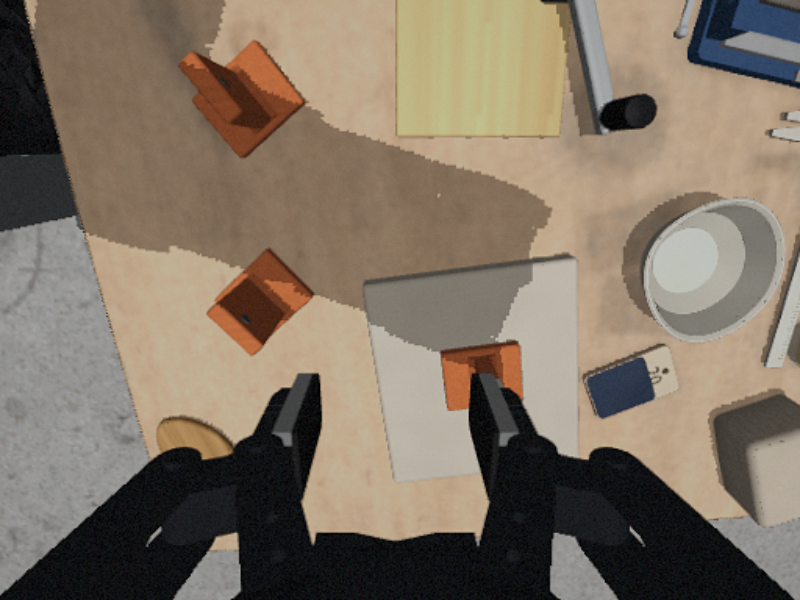

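The tall tile stands upright on the shelf, foot at (443–522, 342–410), close to the shelf centre. Next I'll fit the short tiles' poses to their silhouettes with the 3D model.

```bash
cat >> h.py <<'E'
from scipy.optimize import minimize
def box(x0,x1,y0,y1,z0,z1): return np.array([[a,b,c] for a in(x0,x1) for b in(y0,y1) for c in(z0,z1)])
def render(C,p,z0=0,h=.075,s=3):
    m=np.zeros((384*s,512*s),np.uint8); c,d=np.cos(p[2]),np.sin(p[2])
    for B in (box(-.03,.03,-.025,.025,0,.01),box(-.006,.006,-.02,.02,0,h)):
        W=B@np.array([[c,d,0],[-d,c,0],[0,0,1]])+[p[0],p[1],z0]
        q=np.array([proj(C,w) for w in W])*s+s/2
        cv2.fillConvexPoly(m,cv2.convexHull(q.astype(np.float32)).astype(np.int32),1)
    return m>0
def fit(C,region,xy,z0=0,h=.075,yaws=np.arange(0,np.pi,.26)):
    s=3; R=cv2.resize(region.astype(np.uint8),None,fx=s,fy=s,interpolation=cv2.INTER_NEAREST)>0
    def cost(v):
        m=render(C,(v[0]/100,v[1]/100,v[2]/10),z0,h,s); return -(m&R).sum()/(m|R).sum()
    best=None
    c0=sorted((cost((xy[0]*100,xy[1]*100,y*10)),y) for y in yaws)[:4]
    for _,y in c0:
        v0=np.array([xy[0]*100,xy[1]*100,y*10])
        r=minimize(cost,v0,method='Nelder-Mead',options=dict(initial_simplex=v0+np.array([[0,0,0],[1,0,0],[0,1,0],[0,0,2]]),maxfev=150,xatol=.01,fatol=1e-4))
        if best is None or r.fun<best[1]: best=(np.array([r.x[0]/100,r.x[1]/100,r.x[2]/10%np.pi]),r.fun)
    return best
def tiles(cam_name,name='tile_1',z0=0,h=.075,new=True):
    if new: capture(cam_name)
    C=cam(cam_name); out=[]
    for r in silhouettes(cam_name,name):
        reg=np.array(r['region']); ys,xs=np.nonzero(reg)
        if r['conf']<.4 or len(xs)<100: continue
        b,i=fit(C,reg,at_z(C,(xs.mean(),ys.mean()),z0+.025)[:2],z0,h)
        out.append((b,-i,r['conf'],np.round(r['rect'])))
        print(name,np.round(b,4),'iou %.2f conf %.2f'%(-i,r['conf']),np.round(r['rect']))
    return out
E
python3 - <<'E'
from h import *
tiles('wrist'); tiles('wrist','tall_tile',.018,.095,new=False)
E
```

```text
tile_1 [ 0.436  -0.0341  0.584 ] iou 0.93 conf 0.87 [106.  21. 189.  96.]
tile_1 [ 0.4243 -0.1723  0.661 ] iou 0.94 conf 0.82 [131. 154. 197. 223.]
tall_tile [ 0.587  -0.242   0.1797] iou 0.58 conf 0.59 [279. 213. 332. 259.]
```

```bash
python3 - <<'E'
from h import *
plan([(.4243,-.1723,.15,2.232),(.4243,-.1723,.038,2.232)],step=.04)
E
```

```text
[[-0.003,-0.015,0.0069,-0.1051],[-0.0014,-0.0152,0.0069,-0.1051],[0.0002,-0.0152,0.0069,-0.1051],[0.0019,-0.0151,0.0069,-0.1051],[0.0034,-0.0149,0.0068,-0.1051],[0.005,-0.0144,0.0069,-0.1051],[0.0064,-0.0138,0.0068,-0.1051],[0.0,-0.0,0.0373,-0.0001],[0.0,-0.0,0.0374,-0.0001],[0.0,-0.0,0.0373,-0.0001]]
end [ 0.4243 -0.1723  0.038 ] 2.2321 rows 10
```

Call:
apply_moves:
  plan:
    - [-0.003,-0.015,0.0069,-0.1051]
    - [-0.0014,-0.0152,0.0069,-0.1051]
    - [0.0002,-0.0152,0.0069,-0.1051]
    - [0.0019,-0.0151,0.0069,-0.1051]
    - [0.0034,-0.0149,0.0068,-0.1051]
    - [0.005,-0.0144,0.0069,-0.1051]
    - [0.0064,-0.0138,0.0068,-0.1051]
    - [0,0,0,0]
    - [0,0,0,0]
    - [0,0,0,0]

```text
clock: 15.0
ee_pos: [0.4249, -0.1722, 0.1506]
tool_rot: [[-0.611, 0.791, 0.001], [0.791, 0.611, -0.0], [-0.001, 0.0, -1.0]]
force: [-0.2, 0.4, 0.1]
finger_gap: 0.0515
grip_force: 0.0
```

```bash
python3 - <<'E'
from h import *
st=observe();print(st['ee_pos'],np.array(st['tool_rot'])[:,0])
tiles('wrist'); plan([(.4243,-.1723,.037,2.232)])
E
```

```text
[ 0.42493104 -0.17217699  0.15057567] [-6.11215594e-01  7.91463789e-01 -7.53182915e-04]
tile_1 [ 0.4346 -0.0328  0.5898] iou 0.96 conf 0.95 [319.  32. 401. 102.]
tile_1 [ 0.4233 -0.1725  0.6654] iou 0.96 conf 0.92 [222. 153. 280. 225.]
tile_1 [ 0.5665 -0.0299  0.9706] iou 0.47 conf 0.44 [402.  57. 512. 255.]
[[-0.0,-0.0002,0.0379,-0.0006],[-0.0,-0.0003,0.0379,-0.0006],[-0.0,-0.0002,0.0378,-0.0006]]
end [ 0.4243 -0.1723  0.037 ] 2.2321 rows 3
```

Consistent to 1 mm. Descend and grip.

Call:
apply_moves:
  plan:
    - [0,-0.0003,0.038,0]
    - [0,-0.0003,0.038,0]
    - [0,-0.0003,0.037,0]
    - [0,0,0,0]
    - [0,0,0,0]

```text
clock: 15.52
ee_pos: [0.4231, -0.1717, 0.0366]
tool_rot: [[-0.614, 0.789, -0.003], [0.789, 0.614, 0.002], [0.004, -0.001, -1.0]]
force: [0.3, -0.3, 0.2]
finger_gap: 0.0514
grip_force: 0.0
```

Call:
apply_moves:
  plan:
    - [0,0,0,0]
    - [0,0,0,0]
    - [0,0,0,0]
    - [0,0,0,0]
    - [0,0,0,0]
    - [0,0,0,0]
  fingers: 1
  newtons: 60

```text
clock: 16.02
ee_pos: [0.4239, -0.1725, 0.0392]
tool_rot: [[-0.614, 0.789, 0.003], [0.789, 0.614, -0.002], [-0.003, 0.001, -1.0]]
force: [-2.4, 0.1, 12.9]
finger_gap: 0.0114
grip_force: 62.5
```

Call:
apply_moves:
  plan:
    - [0,0,-0.03,0]
    - [0,0,-0.04,0]
    - [0,0,-0.04,0]
    - [0,0,0,0]
    - [0,0,0,0]

```text
clock: 16.43
ee_pos: [0.4239, -0.1724, 0.15]
tool_rot: [[-0.614, 0.789, 0.005], [0.789, 0.614, -0.003], [-0.005, 0.002, -1.0]]
force: [-0.1, -0.7, -2.4]
finger_gap: 0.0117
grip_force: 60.5
```

```bash
python3 - <<'E'
from h import *
plan([(.594,-.03,.15,1.493)],step=.035,turn=.11)
E
```

```text
[[0.0011,0.0317,0.0,0.1056],[0.0045,0.0314,0.0,0.1056],[0.0077,0.0307,0.0,0.1056],[0.0109,0.0297,0.0,0.1056],[0.014,0.0284,0.0,0.1056],[0.017,0.0268,0.0,0.1056],[0.0196,0.0249,0.0,0.1056]]
end [ 0.594 -0.03   0.15 ] 1.493 rows 7
```

Call:
apply_moves:
  plan:
    - [0.0011,0.0317,0,0.1056]
    - [0.0045,0.0314,0,0.1056]
    - [0.0077,0.0307,0,0.1056]
    - [0.0109,0.0297,0,0.1056]
    - [0.014,0.0284,0,0.1056]
    - [0.017,0.0268,0,0.1056]
    - [0.0196,0.0249,0,0.1056]
    - [0,0,0,0]
    - [0,0,0,0]

```text
clock: 17.18
ee_pos: [0.5932, -0.0285, 0.1458]
tool_rot: [[0.075, 0.997, -0.002], [0.997, -0.075, 0.0], [0.0, -0.002, -1.0]]
force: [0.3, -0.5, -1.5]
finger_gap: 0.0113
grip_force: 60.3
```

```bash
python3 - <<'E'
from h import *
st=observe();print(st['ee_pos'],np.array(st['tool_rot'])[:,0],st['finger_gap'])
im=save('wrist','w7.png')
C=cam('wrist'); z=st['ee_pos'][2]-.039
for r in silhouettes('wrist','tile_1'):
    reg=np.array(r['region']); print(np.round(r['rect']),r['conf'],at_z(C,np.array(r['rect']).reshape(2,2).mean(0),z)[:2])
print([(np.round(r['point']),r['conf'],at_z(C,r['point'],.008)[:2]) for r in mark_of('wrist','rail_mouth')])
cv2.imwrite('pics/w7b.png',cv2.resize(im[...,::-1],(800,600)))
plan([(.594,-.03,.052,1.493)])
E
```

```text
[ 0.5932332  -0.02851619  0.14578483] [7.53491663e-02 9.97157179e-01 2.51623328e-04] 0.011323498614362753
[207. 186. 302. 327.] 0.97 [ 0.59201097 -0.0560224 ]
[ 35. 161. 138. 244.] 0.74 [ 0.48292832 -0.00693542]
[ 0. 13. 87. 98.] 0.63 [0.47924373 0.08423723]
[(array([251., 117.]), 0.73, array([0.59510494, 0.03281348]))]
[[0.0001,0.0006,0.0316,0.0002],[0.0001,0.0005,0.0315,0.0002],[0.0,0.0006,0.0316,0.0002]]
end [ 0.594 -0.03   0.052] 1.4931 rows 3
```

View pics/w7b.png

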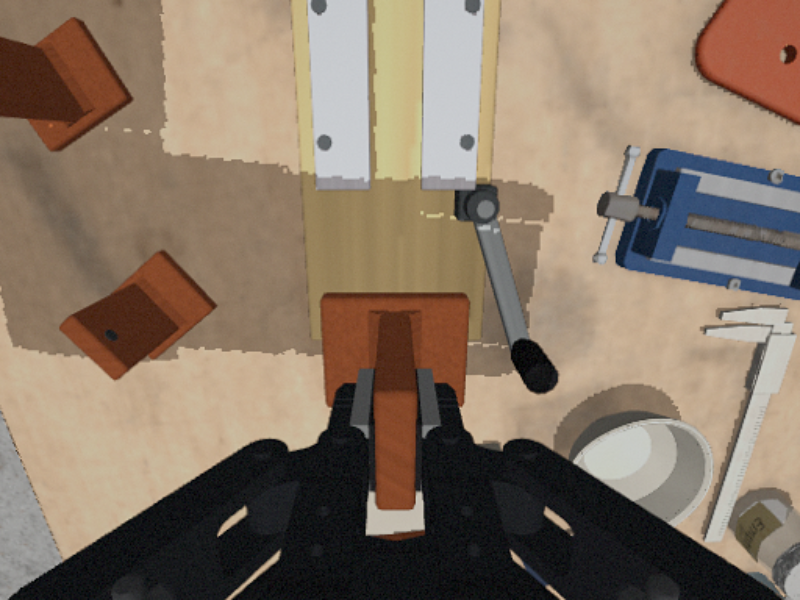

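The tile hangs square with its foot centred at u≈395, in line with the slot centre at u≈396 (lip ends at row 188). Lower and insert.

Call:
apply_moves:
  plan:
    - [0,0,0.032,0]
    - [0,0,0.032,0]
    - [0,0,0.026,0]
    - [0,0,0.005,0]
    - [0,0,0,0]
    - [0,0,0,0]

```text
clock: 17.83
ee_pos: [0.5935, -0.0302, 0.0534]
tool_rot: [[0.078, 0.997, 0.001], [0.997, -0.078, -0.0], [0.0, 0.001, -1.0]]
force: [0.8, -0.4, -0.9]
finger_gap: 0.0116
grip_force: 60.1
```

Call:
apply_moves:
  plan:
    - [0,0.0005,0.003,0]
    - [0.012,0,0,0]
    - [0.012,0,0,0]
    - [0.012,0,0,0]
    - [0.012,0,0,0]
    - [0.012,0,0,0]
    - [0,0,0,0]

```text
clock: 18.42
ee_pos: [0.5985, 0.0329, 0.0496]
tool_rot: [[0.075, 0.997, 0.0], [0.997, -0.075, 0.0], [0.0, 0.0, -1.0]]
force: [0.5, -0.2, -1.5]
finger_gap: 0.0112
grip_force: 60.1
```

Call:
apply_moves:
  plan:
    - [0.02,0,0,0]
    - [0.025,0,0,0]
    - [0.025,0,0,0]
    - [0.025,0,0,0]
    - [0.025,0,0,0]
    - [0.025,0,0,0]
    - [0.025,0,0,0]
    - [0.02,0,0,0]
    - [0.01,0,0,0]
    - [0,0,0,0]
    - [0,0,0.003,0]
    - [0,0,0,0]

```text
clock: 19.42
ee_pos: [0.6141, 0.2293, 0.0474]
tool_rot: [[0.078, 0.997, 0.001], [0.997, -0.078, 0.001], [0.001, 0.001, -1.0]]
force: [-5.0, 7.2, 13.6]
finger_gap: 0.0111
grip_force: 62.3
```

Call:
apply_moves:
  plan:
    - [0,0,-0.001,0]
    - [0,0,0,0]
    - [0,0,0,0]
    - [0,0,0,0]
    - [0,0,-0.02,0]
    - [0,0,-0.035,0]
    - [0,0,-0.04,0]
    - [0,0,-0.015,0]
    - [0,0,0,0]
  fingers: 0.55

```text
clock: 20.17
ee_pos: [0.6155, 0.2296, 0.1618]
tool_rot: [[0.078, 0.997, 0.007], [0.997, -0.078, 0.002], [0.002, 0.006, -1.0]]
force: [-1.0, -0.3, -0.5]
finger_gap: 0.0383
grip_force: 0.0
```

```bash
python3 - <<'E'
from h import *
st=observe();print(st['ee_pos'],st['finger_gap'],st['force'])
plan([(.4346,-.0328,.16,2.16)],step=.04)
capture('wrist'); 
tiles('wrist',z0=.008,new=False)
E
```

```text
[0.61553601 0.229554   0.16177389] 0.03826293369008438 [-0.97995113 -0.29689571 -0.50849698]
[[-0.0345,-0.02,0.0002,-0.0834],[-0.0327,-0.0228,0.0002,-0.0834],[-0.0306,-0.0254,0.0002,-0.0834],[-0.0284,-0.0279,0.0002,-0.0834],[-0.026,-0.0302,0.0002,-0.0834],[-0.0234,-0.0322,0.0003,-0.0834],[-0.0207,-0.0341,0.0002,-0.0834],[-0.0177,-0.0357,0.0003,-0.0834]]
end [ 0.4346 -0.0328  0.16  ] 2.16 rows 8
tile_1 [0.6132 0.2291 3.029 ] iou 0.48 conf 0.74 [236. 157. 264. 225.]
tile_1 [0.4159 0.1178 1.9334] iou 0.69 conf 0.74 [ 43. 264. 122. 337.]
tile_1 [ 0.4509 -0.0413  0.8294] iou 0.65 conf 0.56 [119. 355. 164. 381.]
```

Call:
apply_moves:
  plan:
    - [-0.0345,-0.02,0,-0.0834]
    - [-0.0327,-0.0228,0,-0.0834]
    - [-0.0306,-0.0254,0,-0.0834]
    - [-0.0284,-0.0279,0,-0.0834]
    - [-0.026,-0.0302,0,-0.0834]
    - [-0.0234,-0.0322,0,-0.0834]
    - [-0.0207,-0.0341,0,-0.0834]
    - [-0.0177,-0.0357,0,-0.0834]
    - [0,0,0,0]
    - [0,0,0,0]
    - [0,0,0,0]
  fingers: 0.4

```text
clock: 21.18
ee_pos: [0.4331, -0.033, 0.1567]
tool_rot: [[-0.554, 0.832, -0.001], [0.832, 0.554, 0.0], [0.001, -0.001, -1.0]]
force: [0.2, -0.4, 1.2]
finger_gap: 0.0512
grip_force: 0.0
```

```bash
python3 - <<'E'
from h import *
st=observe();print(st['ee_pos'],np.array(st['tool_rot'])[:,0])
t=tiles('wrist'); a=[q for q in t if q[1]>.85 and abs(q[0][1]+.033)<.05][0][0]
plan([(a[0],a[1],.12,a[2]+np.pi/2),(a[0],a[1],.037,a[2]+np.pi/2)])
E
```

```text
[ 0.43309512 -0.03299078  0.15670192] [-0.55403478  0.83249291  0.00100899]
tile_1 [0.4111 0.1039 0.4546] iou 0.95 conf 0.69 [278.   2. 356.  77.]
tile_1 [ 0.4354 -0.0317  0.5887] iou 0.95 conf 0.57 [222. 156. 287. 224.]
tile_1 [ 0.5356 -0.191   0.5402] iou 0.52 conf 0.54 [209. 296. 308. 344.]
[[-0.0006,0.0019,0.0369,0.001],[-0.0,0.0,0.0277,-0.0],[-0.0,0.0,0.0276,-0.0],[-0.0,0.0,0.0277,-0.0]]
end [ 0.4354 -0.0317  0.037 ] 2.1594 rows 4
```

Call:
apply_moves:
  plan:
    - [0,0.002,0.037,0]
    - [0,0,0.0277,0]
    - [0,0,0.0277,0]
    - [0,0,0.0277,0]
    - [0,0,0,0]
    - [0,0,0,0]

```text
clock: 21.78
ee_pos: [0.4344, -0.0309, 0.0365]
tool_rot: [[-0.557, 0.831, -0.003], [0.831, 0.557, 0.001], [0.003, -0.002, -1.0]]
force: [0.2, -0.4, 0.3]
finger_gap: 0.0511
grip_force: 0.0
```

Call:
apply_moves:
  plan:
    - [0,0,0,0]
    - [0,0,0,0]
    - [0,0,0,0]
    - [0,0,0,0]
    - [0,0,0,0]
    - [0,0,0,0]
  fingers: 1
  newtons: 60

```text
clock: 22.28
ee_pos: [0.4352, -0.0319, 0.0384]
tool_rot: [[-0.556, 0.831, 0.002], [0.831, 0.556, -0.0], [-0.001, 0.002, -1.0]]
force: [-1.1, 1.9, 10.3]
finger_gap: 0.0113
grip_force: 62.1
```

Call:
apply_moves:
  plan:
    - [0,0,-0.03,0]
    - [0,0,-0.04,0]
    - [0,0,-0.035,0]
    - [0,0,0,0]
    - [0,0,0,0]

```text
clock: 22.7
ee_pos: [0.4354, -0.032, 0.1443]
tool_rot: [[-0.556, 0.831, 0.005], [0.831, 0.556, -0.001], [-0.003, 0.003, -1.0]]
force: [-0.3, -0.4, -2.3]
finger_gap: 0.0113
grip_force: 60.4
```

```bash
python3 - <<'E'
from h import *
st=observe(); print(st['finger_gap'],st['force'])
plan([(.594,-.03,.145,1.493)],step=.035,turn=.11)
E
```

```text
0.011332626839631798 [-0.31195863 -0.42832353 -2.2764151 ]
[[-0.0124,0.019,-0.0001,0.0953],[-0.0105,0.0201,-0.0001,0.0953],[-0.0085,0.021,-0.0001,0.0953],[-0.0065,0.0217,-0.0001,0.0953],[-0.0044,0.0222,-0.0001,0.0953],[-0.0023,0.0226,-0.0001,0.0953],[-0.0001,0.0226,-0.0001,0.0953]]
end [ 0.594 -0.03   0.145] 1.4931 rows 7
```

Call:
apply_moves:
  plan:
    - [-0.0124,0.019,0,0.0953]
    - [-0.0105,0.0201,0,0.0953]
    - [-0.0085,0.021,0,0.0953]
    - [-0.0065,0.0217,0,0.0953]
    - [-0.0044,0.0222,0,0.0953]
    - [-0.0023,0.0226,0,0.0953]
    - [0,0.0226,0,0.0953]
    - [0,0,0,0]
    - [0,0,0,0]

```text
clock: 23.45
ee_pos: [0.593, -0.0296, 0.1404]
tool_rot: [[0.076, 0.997, -0.003], [0.997, -0.076, 0.001], [0.0, -0.003, -1.0]]
force: [-0.5, 0.6, -2.2]
finger_gap: 0.0112
grip_force: 60.3
```

Call:
apply_moves:
  plan:
    - [0,0,0.032,0]
    - [0,0,0.032,0]
    - [0,0,0.026,0]
    - [0,0,0,0]
    - [0,0,0,0]
    - [0,0,0,0]

```text
clock: 23.95
ee_pos: [0.5933, -0.0298, 0.0532]
tool_rot: [[0.077, 0.997, 0.0], [0.997, -0.077, 0.0], [0.0, 0.0, -1.0]]
force: [0.4, -0.6, -1.0]
finger_gap: 0.0111
grip_force: 61.4
```

Call:
apply_moves:
  plan:
    - [0,0.0005,0.004,0]
    - [0.012,0,0,0]
    - [0.012,0,0,0]
    - [0.012,0,0,0]
    - [0.012,0,0,0]
    - [0.012,0,0,0]
    - [0,0,0,0]

```text
clock: 24.53
ee_pos: [0.5986, 0.0328, 0.0485]
tool_rot: [[0.075, 0.997, 0.0], [0.997, -0.075, 0.0], [0.0, 0.0, -1.0]]
force: [0.4, -0.4, -1.5]
finger_gap: 0.011
grip_force: 61.4
```

Call:
apply_moves:
  plan:
    - [0.02,0,0,0]
    - [0.025,0,0,0]
    - [0.025,0,0,0]
    - [0.025,0,0,0]
    - [0.02,0,0,0]
    - [0.015,0,0,0]
    - [0.01,0,0,0]
    - [0,0,0,0]
    - [0,0,0.003,0]
    - [0,0,0,0]

```text
clock: 25.37
ee_pos: [0.6099, 0.1693, 0.046]
tool_rot: [[0.078, 0.997, 0.001], [0.997, -0.078, 0.001], [0.001, 0.001, -1.0]]
force: [0.0, 4.4, 6.3]
finger_gap: 0.0111
grip_force: 62.4
```

Call:
apply_moves:
  plan:
    - [0,0,0,0]
    - [0,0,0,0]
    - [0,0,0,0]
    - [0,0,0,0]
    - [0,0,-0.02,0]
    - [0,0,-0.035,0]
    - [0,0,-0.04,0]
    - [0,0,-0.015,0]
    - [0,0,0,0]
  fingers: 0.55

```text
clock: 26.12
ee_pos: [0.6109, 0.1697, 0.1596]
tool_rot: [[0.078, 0.997, 0.007], [0.997, -0.078, 0.001], [0.002, 0.006, -1.0]]
force: [0.0, 0.5, -0.8]
finger_gap: 0.0382
grip_force: 0.0
```

```bash
python3 - <<'E'
from h import *
st=observe();print(st['ee_pos'],st['finger_gap'],st['force'])
plan([(.43,.11,.16,2.025)],step=.04)
tiles('wrist',z0=.008); tiles('wrist',new=False)
E
```

```text
[0.61090565 0.1696651  0.15955528] 0.038167169515258434 [ 0.03217031  0.52702894 -0.827612  ]
[[-0.0147,-0.0351,-0.0001,-0.1064],[-0.0109,-0.0365,-0.0001,-0.1064],[-0.0069,-0.0375,-0.0001,-0.1064],[-0.003,-0.038,-0.0001,-0.1064],[0.0011,-0.0381,-0.0,-0.1064]]
end [0.43 0.11 0.16] 2.025 rows 5
tile_1 [0.4185 0.1099 0.4917] iou 0.88 conf 0.62 [ 22. 219. 115. 299.]
tile_1 [0.6121 0.224  1.4585] iou 0.49 conf 0.60 [234.  90. 263. 155.]
tile_1 [0.6086 0.1695 3.0239] iou 0.51 conf 0.56 [231. 156. 265. 223.]
tile_1 [0.4117 0.1054 0.4555] iou 0.92 conf 0.62 [ 22. 219. 115. 299.]
tile_1 [0.6157 0.2234 1.4793] iou 0.51 conf 0.60 [234.  90. 263. 155.]
tile_1 [0.608  0.1677 3.026 ] iou 0.53 conf 0.56 [231. 156. 265. 223.]
```

Call:
apply_moves:
  plan:
    - [-0.0147,-0.0351,0,-0.1064]
    - [-0.0109,-0.0365,0,-0.1064]
    - [-0.0069,-0.0375,0,-0.1064]
    - [-0.003,-0.038,0,-0.1064]
    - [0.0011,-0.0381,0,-0.1064]
    - [0,0,0,0]
    - [0,0,0,0]
    - [0,0,0,0]
  fingers: 0.4

```text
clock: 26.93
ee_pos: [0.429, 0.1099, 0.1548]
tool_rot: [[-0.438, 0.899, -0.0], [0.899, 0.438, 0.0], [0.0, -0.0, -1.0]]
force: [1.1, 0.2, -1.6]
finger_gap: 0.051
grip_force: 0.0
```

```bash
python3 - <<'E'
from h import *
st=observe();print(st['ee_pos'],np.array(st['tool_rot'])[:,0])
t=tiles('wrist'); a=[q for q in t if q[1]>.85 and abs(q[0][1]-.105)<.07][0][0]
plan([(a[0],a[1],.12,a[2]+np.pi/2),(a[0],a[1],.037,a[2]+np.pi/2)])
E
```

```text
[0.42895389 0.10987049 0.15480661] [-4.37780537e-01  8.99081844e-01  1.96796299e-04]
tile_1 [0.4112 0.1044 0.4189] iou 0.97 conf 0.95 [201. 151. 265. 220.]
tile_1 [0.6173 0.1687 3.1011] iou 0.69 conf 0.73 [416. 186. 499. 254.]
tile_1 [0.6502 0.2361 0.2315] iou 0.88 conf 0.69 [455. 131. 512. 190.]
[[0.0015,-0.0094,0.0174,0.0174],[0.0013,-0.0094,0.0174,0.0174],[-0.0,-0.0,0.0277,-0.0],[-0.0,-0.0,0.0276,-0.0],[-0.0,-0.0,0.0277,-0.0]]
end [0.4112 0.1045 0.037 ] 1.9896 rows 5
```

Call:
apply_moves:
  plan:
    - [0.0015,-0.0094,0.0174,0.015]
    - [0.0013,-0.0094,0.0174,0.01]
    - [0,0,0,0]
    - [0,0,0,0]

```text
clock: 27.37
ee_pos: [0.4107, 0.1044, 0.12]
tool_rot: [[-0.416, 0.909, -0.002], [0.909, 0.416, -0.0], [0.001, -0.002, -1.0]]
force: [-0.2, 0.4, 0.5]
finger_gap: 0.051
grip_force: 0.0
```

Reached. Descend and grip.

Call:
apply_moves:
  plan:
    - [0,0,0.0277,0]
    - [0,0,0.0277,0]
    - [0,0,0.0277,0]
    - [0,0,0,0]
    - [0,0,0,0]

```text
clock: 27.78
ee_pos: [0.4108, 0.1045, 0.0373]
tool_rot: [[-0.417, 0.909, -0.002], [0.909, 0.417, -0.0], [0.001, -0.002, -1.0]]
force: [-0.3, 0.3, -0.1]
finger_gap: 0.0516
grip_force: 0.0
```

Call:
apply_moves:
  plan:
    - [0,0,0,0]
    - [0,0,0,0]
    - [0,0,0,0]
    - [0,0,0,0]
    - [0,0,0,0]
    - [0,0,0,0]
  fingers: 1
  newtons: 60

```text
clock: 28.28
ee_pos: [0.4111, 0.1044, 0.0387]
tool_rot: [[-0.416, 0.909, 0.003], [0.909, 0.416, 0.0], [-0.001, 0.003, -1.0]]
force: [0.2, 0.1, 11.4]
finger_gap: 0.0114
grip_force: 59.6
```

Call:
apply_moves:
  plan:
    - [0,0,-0.03,0]
    - [0,0,-0.04,0]
    - [0,0,-0.035,0]
    - [0,0,0,0]
    - [0,0,0,0]

```text
clock: 28.7
ee_pos: [0.411, 0.1044, 0.1445]
tool_rot: [[-0.416, 0.909, 0.005], [0.909, 0.416, 0.001], [-0.002, 0.005, -1.0]]
force: [-0.4, 0.4, -1.6]
finger_gap: 0.0111
grip_force: 59.2
```

```bash
python3 - <<'E'
from h import *
st=observe(); print(st['finger_gap'],st['force'])
plan([(.594,-.03,.145,1.493)],step=.035,turn=.11)
E
```

```text
0.011123214703904868 [-0.44698204  0.42946434 -1.62213482]
[[-0.0283,0.0158,-0.0001,0.0725],[-0.0271,0.0178,-0.0001,0.0725],[-0.0258,0.0197,-0.0001,0.0725],[-0.0243,0.0215,-0.0001,0.0725],[-0.0227,0.0232,-0.0,0.0725],[-0.0209,0.0248,-0.0001,0.0725],[-0.019,0.0263,-0.0,0.0725]]
end [ 0.594 -0.03   0.145] 1.4928 rows 7
```

Call:
apply_moves:
  plan:
    - [-0.0283,0.0158,0,0.0725]
    - [-0.0271,0.0178,0,0.0725]
    - [-0.0258,0.0197,0,0.0725]
    - [-0.0243,0.0215,0,0.0725]
    - [-0.0227,0.0232,0,0.0725]
    - [-0.0209,0.0248,0,0.0725]
    - [-0.019,0.0263,0,0.0725]
    - [0,0,0,0]
    - [0,0,0,0]

```text
clock: 29.45
ee_pos: [0.5932, -0.031, 0.1404]
tool_rot: [[0.079, 0.997, -0.003], [0.997, -0.079, 0.001], [0.0, -0.003, -1.0]]
force: [-0.4, 0.1, -1.4]
finger_gap: 0.0112
grip_force: 59.2
```

Call:
apply_moves:
  plan:
    - [0,0,0.032,0]
    - [0,0,0.032,0]
    - [0,0,0.026,0]
    - [0,0,0,0]
    - [0,0,0,0]
    - [0,0,0,0]

```text
clock: 29.95
ee_pos: [0.5928, -0.0296, 0.0525]
tool_rot: [[0.077, 0.997, -0.001], [0.997, -0.077, 0.0], [0.0, -0.001, -1.0]]
force: [-0.1, 0.7, -1.9]
finger_gap: 0.011
grip_force: 60.5
```

Call:
apply_moves:
  plan:
    - [0,0.001,0.003,0]
    - [0.012,0,0,0]
    - [0.012,0,0,0]
    - [0.012,0,0,0]
    - [0.012,0,0,0]
    - [0.012,0,0,0]
    - [0,0,0,0]

```text
clock: 30.53
ee_pos: [0.5991, 0.0324, 0.0495]
tool_rot: [[0.076, 0.997, 0.0], [0.997, -0.076, 0.0], [0.0, 0.0, -1.0]]
force: [-0.2, 0.3, -1.9]
finger_gap: 0.0115
grip_force: 60.5
```

Call:
apply_moves:
  plan:
    - [0.02,0,0,0]
    - [0.02,0,0,0]
    - [0.02,0,0,0]
    - [0.012,0,0,0]
    - [0.005,0,0,0]
    - [0,0,0,0]
    - [0,0,0.003,0]
    - [0,0,0,0]

```text
clock: 31.2
ee_pos: [0.6052, 0.1057, 0.0463]
tool_rot: [[0.079, 0.997, 0.0], [0.997, -0.079, 0.0], [0.0, 0.0, -1.0]]
force: [0.2, 0.3, -0.7]
finger_gap: 0.0112
grip_force: 60.5
```

Call:
apply_moves:
  plan:
    - [0,0,0.0015,0]
    - [0,0,0,0]
    - [0,0,0,0]

```text
clock: 31.45
ee_pos: [0.6054, 0.1056, 0.0462]
tool_rot: [[0.079, 0.997, 0.001], [0.997, -0.079, 0.0], [0.0, 0.001, -1.0]]
force: [-1.9, 1.8, 13.5]
finger_gap: 0.011
grip_force: 62.7
```

Call:
apply_moves:
  plan:
    - [0,0,0,0]
    - [0,0,0,0]
    - [0,0,0,0]
    - [0,0,0,0]
    - [0,0,-0.02,0]
    - [0,0,-0.035,0]
    - [0,0,-0.04,0]
    - [0,0,-0.04,0]
    - [-0.025,0,-0.02,0]
    - [-0.03,0,0,0]
    - [-0.02,0,0,0]
    - [0,0,0,0]
  fingers: 0.55

```text
clock: 32.45
ee_pos: [0.599, 0.0286, 0.2003]
tool_rot: [[0.081, 0.997, 0.0], [0.997, -0.081, -0.001], [-0.0, 0.001, -1.0]]
force: [-0.4, 1.2, -0.4]
finger_gap: 0.0387
grip_force: 0.0
```

```bash
python3 - <<'E'
from h import *
np.set_printoptions(precision=4,suppress=True)
st=observe();print(st['ee_pos'],st['finger_gap'],st['force'])
im=save('wrist','w8.png'); C=cam('wrist')
for t,z in [('gate_knob',.068),('gate_hinge',.038)]:
    print(t,[(np.round(r['point'],1).tolist(),round(r['conf'],2),at_z(C,r['point'],z)[:2]) for r in mark_of('wrist',t)])
cv2.imwrite('pics/w8b.png',cv2.resize(im[...,::-1],(800,600)))
E
```

```text
[0.599  0.0286 0.2003] 0.03866943269800033 [-0.4103  1.2438 -0.441 ]
gate_knob [([314.2, 260.5], 0.8, array([ 0.6579, -0.0614]))]
gate_hinge []
```

View pics/w8b.png

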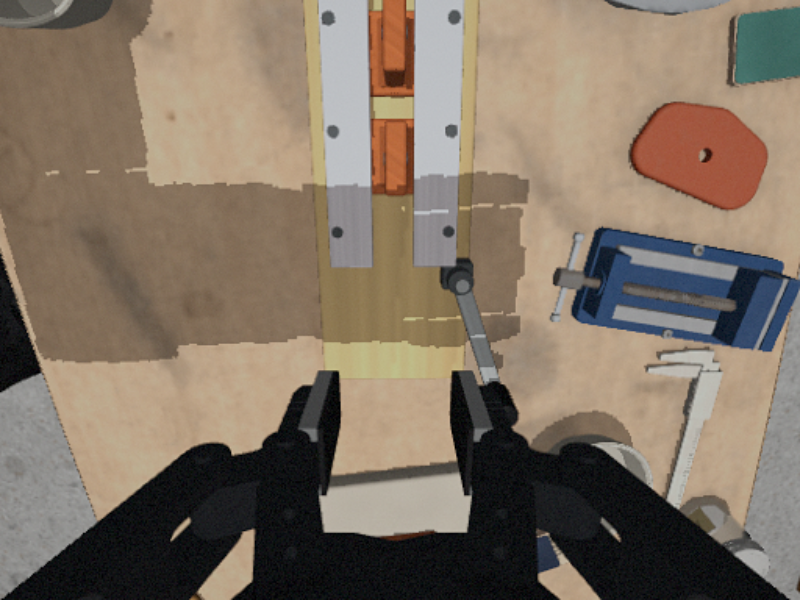

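Three tiles stand upright in the channel (blades at (395,150), (395,40) and one further in), and no short tiles remain on the table. The gate's hinge is at (458,280) and the knob is beside the right finger at (497,405). Now I'll grip the knob and close the gate.

```bash
python3 - <<'E'
from h import *
plan([(.662,-.062,.13,1.493),(.662,-.062,.063,1.493)],step=.04)
E
```

```text
[[-0.0221,0.0175,0.0174,-0.0002],[-0.0222,0.0175,0.0174,-0.0002],[-0.0222,0.0175,0.0174,-0.0002],[-0.0221,0.0175,0.0174,-0.0002],[-0.0,0.0,0.0335,-0.0],[-0.0,0.0,0.0335,-0.0]]
end [ 0.662 -0.062  0.063] 1.4929 rows 6
```

Call:
apply_moves:
  plan:
    - [-0.0221,0.0175,0.0174,0]
    - [-0.0222,0.0175,0.0174,0]
    - [-0.0222,0.0175,0.0174,0]
    - [-0.0221,0.0175,0.0174,0]
    - [0,0,0,0]
    - [0,0,0.0335,0]
    - [0,0,0.0335,0]
    - [0,0,0,0]
    - [0,0,0,0]
  fingers: 0.3

```text
clock: 33.35
ee_pos: [0.6615, -0.0609, 0.0622]
tool_rot: [[0.077, 0.997, -0.003], [0.997, -0.077, 0.001], [0.001, -0.003, -1.0]]
force: [0.1, -0.3, 0.0]
finger_gap: 0.0594
grip_force: 0.0
```

Call:
apply_moves:
  plan:
    - [0,0,0,0]
    - [0,0,0,0]
    - [0,0,0,0]
    - [0,0,0,0]
    - [0,0,0,0]
    - [0,0,0,0]
    - [0,0,0,0]
  fingers: 1
  newtons: 30

```text
clock: 33.93
ee_pos: [0.6629, -0.0622, 0.0651]
tool_rot: [[0.078, 0.997, 0.003], [0.997, -0.078, -0.0], [-0.0, 0.003, -1.0]]
force: [-0.1, 1.5, 7.8]
finger_gap: 0.0166
grip_force: 29.1
```

```bash
python3 - <<'E'
from h import *
st=observe(); x,y,z=st['ee_pos']; H=np.array([.6445,.0215])
d=np.array([x,y])-H; r=np.hypot(*d); ang=np.arctan2(-d[1],-d[0])+.078
print(x,y,z,st['finger_gap'],st['grip_force'],st['force'],r,ang)
plan(arc(*H,ang,0,z,1.493,rail=-.078,r=r,step=.02))
E
```

```text
0.6628548183450064 -0.062161681779985094 0.06513552173870489 0.016631264363440583 29.142487664648797 [-0.14545594  1.48926301  7.78673113] 0.08565148191790772 1.8647679340476626
[[-0.0035,-0.0196,0.0,-0.0004],[0.0011,-0.0199,0.0,-0.0],[0.0057,-0.0191,0.0,-0.0],[0.0099,-0.0173,0.0,-0.0],[0.0137,-0.0145,0.0,-0.0],[0.0166,-0.0109,0.0,-0.0],[0.0187,-0.0068,0.0,-0.0],[0.0198,-0.0024,0.0,-0.0]]
end [0.5591 0.0282 0.0651] 1.493 rows 8
```

Call:
apply_moves:
  plan:
    - [-0.0035,-0.0196,0,0]
    - [0.0011,-0.0199,0,0]
    - [0.0057,-0.0191,0,0]
    - [0.0099,-0.0173,0,0]
    - [0,0,0,0]

```text
clock: 34.35
ee_pos: [0.5858, -0.0424, 0.0649]
tool_rot: [[0.078, 0.997, 0.001], [0.997, -0.078, -0.0], [-0.0, 0.001, -1.0]]
force: [-5.8, -7.3, 6.7]
finger_gap: 0.0172
grip_force: 29.8
```

Call:
apply_moves:
  plan:
    - [0.0137,-0.0145,0,0]
    - [0.0166,-0.0109,0,0]
    - [0.0187,-0.0068,0,0]
    - [0.0198,-0.0024,0,0]
    - [0.003,0,0,0]
    - [0,0,0,0]
    - [0,0,0,0]

```text
clock: 34.93
ee_pos: [0.5587, 0.0313, 0.0646]
tool_rot: [[0.077, 0.997, 0.001], [0.997, -0.077, 0.0], [0.0, 0.001, -1.0]]
force: [-4.9, 0.7, 11.8]
finger_gap: 0.0168
grip_force: 31.5
```

Call:
apply_moves:
  plan:
    - [0.002,0,0,0]
    - [0.002,0,0,0]
    - [0,0,0,0]
    - [0,0,0,0]

```text
clock: 35.27
ee_pos: [0.5588, 0.0326, 0.0645]
tool_rot: [[0.078, 0.997, -0.0], [0.997, -0.078, -0.002], [-0.002, -0.0, -1.0]]
force: [-7.1, -22.0, 11.9]
finger_gap: 0.0167
grip_force: 31.5
```

Call:
apply_moves:
  plan:
    - [0,0,0,0]
    - [0,0,0,0]
    - [0,0,0,0]
    - [0,0,0,0]
    - [0,0,-0.03,0]
    - [0,0,-0.04,0]
    - [0,0,-0.04,0]
    - [0,-0.01,-0.03,0]
    - [0,0,0,0]
    - [0,0,0,0]
  fingers: 0.3

```text
clock: 36.1
ee_pos: [0.5491, 0.0362, 0.2048]
tool_rot: [[0.077, 0.997, 0.003], [0.997, -0.077, -0.0], [0.0, 0.003, -1.0]]
force: [-0.1, -0.6, -0.0]
finger_gap: 0.0598
grip_force: 0.0
```

```bash
python3 - <<'E'
from h import *
np.set_printoptions(precision=4,suppress=True)
st=observe();print(st['ee_pos'],st['finger_gap'],st['force'])
im=save('wrist','w9.png'); C=cam('wrist')
for t,z in [('gate_knob',.068),('gate_hinge',.038)]:
    print(t,[(np.round(r['point'],1).tolist(),round(r['conf'],2),at_z(C,r['point'],z)[:2]) for r in mark_of('wrist',t)])
cv2.imwrite('pics/w9b.png',cv2.resize(im[...,::-1],(800,600)))
b=save('top','t9.png'); cv2.imwrite('pics/t9b.png',cv2.resize(b[70:290,40:420][...,::-1],None,fx=2.1,fy=2.1,interpolation=cv2.INTER_CUBIC))
E
```

```text
[0.5491 0.0362 0.2048] 0.05981479809715195 [-0.0923 -0.5748 -0.0239]
gate_knob [([261.5, 191.9], 0.66, array([0.5569, 0.0254]))]
gate_hinge [([340.1, 183.9], 0.86, array([0.6439, 0.0181]))]
```

View pics/w9b.png

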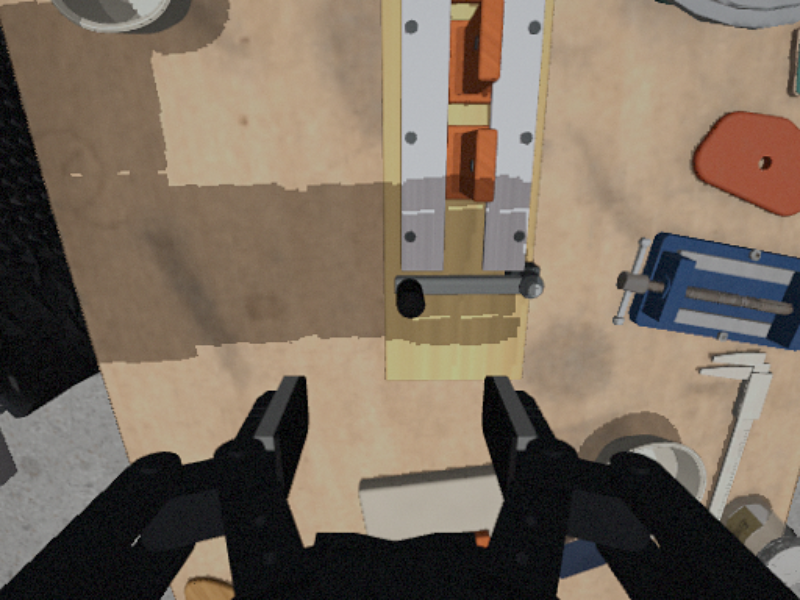

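View pics/t9b.png

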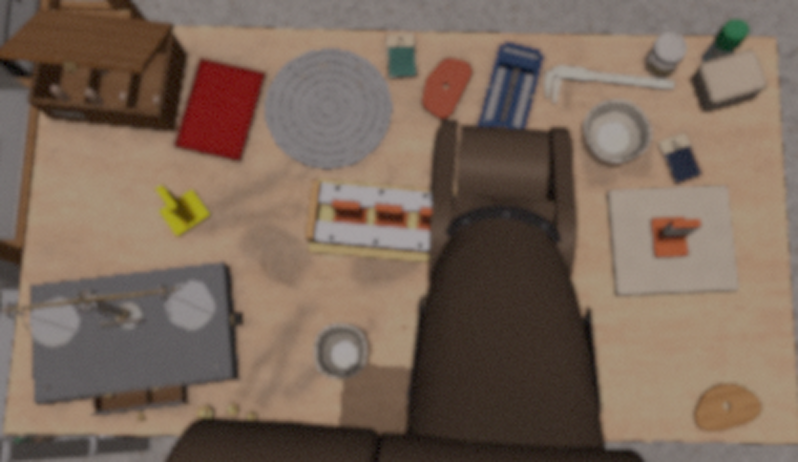

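The wrist view shows the gate bar at (400–540, 286), parallel to the lip ends, and the blades upright behind it. The top view shows all three short tiles in the rail and the tall tile upright in the middle of the shelf at (672,240). The bowl, cup and rib have not moved, so I'm handing in.

```bash
python3 -c "
from cell import *
print(hand_in())"
```

```text
the job is handed in; nothing more can be done
None
```

The job is handed in: the tall tile stands upright in the middle of the kiln shelf, all three short tiles are upright in the rail with their feet under the lips, the gate is pressed fully shut, and the bowl, cup and rib were left where they were.

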